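# Pull-test a brush on the bench tester

### The arm

A 7-joint arm with a two-finger parallel gripper is mounted at the origin on the work surface. World frame = base frame: x ahead of the robot, y to its left, z up, the work surface at z = 0. Lengths are in m, angles in rad, forces in N, time in s.
With the tool pointing down it reaches from about 0.4 to 0.85 m from the base axis. Payload 10.4 kg.
Tool frame: the origin (TCP) lies between the finger pads; the fingertips stand tips_ahead ahead of it and the grasp point (between the pads) lies 11 mm behind it (tips_ahead is the distance from the TCP to the fingertips, in m); z points along the fingers, x is the direction in which the jaws open and shut, and the axes are right-handed (so a half turn about z gives the same grasp; the last joint's range is limited). The gripper opens to 87 mm and grips with 3 to 60 N. Pads are 19 mm wide; open, the fingers measure 117 mm over their backs; the gripper's body (75 mm by 190 mm) begins 51 mm behind the grasp point.
Start: joints at [1.117, 0.332, -0.065, 1.46, 0.022, 1.35, -0.088], TCP at [0.261, -0.568, 0.231] pointing down, gripper open.
Joint ranges: [-2.6, 2.6], [-0.5, 2.12], [-1.47, 1.34], [0.16, 2.42], [-1.27, 4.41], [0.06, 2.06], [-2.6, 2.6]. Speed limits (rad/s): [2.22, 2.22, 2.79, 2.79, 3.14, 3.14, 3.14].

### API

Orientations are given as a unit quaternion [x, y, z, w].
In Python, from bench import read_state, camera, close_job, tips_ahead gives the robot as it stands.
- The arm moves only by the tool arm_command, never from a script. Its argument "commands" is a list that holds one entry, the list of rows, each a list of 7 numbers: the turn, a rotation vector about the tool's x, y, z in rad, then the shift along the tool's x, y, z in m, then the opening in per cent of the stroke, from 0 (shut) to 100 (fully open). In form: [[[rx, ry, rz, x, y, z, claw], ...]]. A call has 1 to 20 rows; each row shifts and turns the commanded pose from where the row before left it, along the tool's axes as they then stand; what a row does not reach is not made up. A row lasts 1/8 s, in which the tool goes at most 62.5 mm and 10.7 degrees, less where a joint would pass 70% of its speed; a pose out of reach is approached as far as the arm can. A call with a gripper value outside its range is refused whole. The fingers move at their own pace and stop on an object; "newtons" is the grip in N (left out, the last holds). Time passes only in rows, so rows that do not move let the fingers close. It gives the time, the measured TCP pose, the force and the opening at its end, in the units of the state.
- read_state(): the state, without advancing time (a new reading comes with each control period).
- camera(name): name is "scene" or "top" or "wrist"; returns a dict with "frame" (480x640x3 uint8, red, green, blue), "vfov" (degrees; the focal length in pixels is half the picture's height over the tangent of half this angle, whatever the lens; pixels are square), "cx", "cy" (the principal point, pixels), "R" (3x3) and "t" (3): a world point X has camera coordinates R X + t. Camera axes: x right, y down, z forward; pixel columns grow to the right and rows downward; lengths in m; the calibration is good to about 2 mm. A picture is of the moment at which its call begins. There is no depth.
- close_job(): hands the job in, once; it reports no verdict.
The state is a dict: "time": time; "joint_positions": joint angles; "joint_vel": joint speeds; "joint_torque": joint torques, N m; "ee_pos": TCP position; "eef_rot": TCP orientation; "ft_force": force on the tool from outside, world axes, zero at the start; "torque": the same for the moment, N m; "width": finger opening in m.
Only numpy, scipy, OpenCV 4.12 (cv2) and the standard library are available. Lean on these libraries where they do the work, as an engineer would, in place of code of your own. Each camera call takes 0.05 s, during which the arm holds its last target.

### The job

Pull-test the middle-sized brush: turn the tester's notched turret so that the notch made for its handle faces the spring gauge, then lay the brush in that notch and in the gauge's V-yoke, bristle end towards the gauge, and let go of it. Draw the wooden knob out to the 10 N mark, where the broad ring has just come clear of the tube and well short of 13 N, and hold it there for a full second. Ease the knob fully home without letting it snap back, leave the brush lying in the tester, and do not disturb the other brushes, the bottle or the tin.

Things in the scene. Friction and masses are not known exactly. Their poses are not given: they have to be found in the camera images.
- tester: Fixed pull tester: grey base 430 x 120 x 18 mm. Origin on the bench under the pull line; x = pull direction (turret to pull knob), z up. Pull line at y = 0, 50 mm up. Along x: turret axis -150 mm, facing jaw -104 to -98, V-yoke plate -36 to -30 (tube fully in), room for fingers between these two; yoke's closed end +54, 30 mm tube to +150. Fixed parts below 70 mm but the two knobs (106 and 112 mm)
- seat (a point): Point on the pull line (axes as the tester's) where the origin of the brush belongs, brush x along seat x: end knob inside the jaw (turret side), ferrule just beyond the yoke plate, about 7 mm end play either way. The yoke is an upward 90 degree V; the jaw notch is 18 mm wide with flared lips 58 to 66 mm above the bench
- turret (a joint): Turn of the turret about its upright axis, rad, growing anticlockwise from above. 0: the 18 mm notch, for the middle brush, faces the gauge. The 30 mm notch (large brush) faces it at -2.09, the 12 mm notch (small brush) at +2.09. Stiff (0.06 N m), no detents, stays where left
- turret_knob (a point): On the turret axis, 95 mm above the bench, the height to grip the black wing knob: a bar 52 x 14 mm, 30 mm tall (76 to 106 mm above the bench). Site y runs along the bar, point x (across it) points to the 18 mm notch. The rest of the turret is below 76 mm (jaws 66 mm)
- notch (a point): Centre of the 18 mm notch (neck height, 50 mm above the bench) in its 6 mm thick jaw, 49 mm from the turret axis; point x points outward from the axis
- yoke (a joint): Slide of the gauge's yoke and tube along the tester's x, m, 0 to 0.030; 0 nearest the turret. Nearly free (0.6 N) and without a spring: it follows the pull by up to 14 mm until the brush is taut between jaw and yoke
- plunger (a joint): How far the graduated rod is drawn out of the tube, m, 0 (home) to 0.075. Spring 200 N/m: 1 N per thin ring (5 mm). At 0.050 (10 N) the broad black ring (5 mm wide) has just come wholly out of the tube's mouth
- pull_knob (a point): On the axis of the upright wooden pull knob at the rod's end, 95 mm above the bench, the height to grip it. Knob 22 mm diameter, 70 to 112 mm above the bench, on a steel block 24 x 26 mm whose top is 63 mm above the bench. It moves along the tester's x, by yoke plus plunger travel
- brush: The middle-sized brush, 170 mm long, about 50 g. Origin at mid-length of its straight 15 mm round orange shaft, on the axis; x towards the bristles. Shaft from x = -44 to +44 mm; end knob 28 mm diameter, -58 to -44; steel ferrule 28 mm diameter, +44 to +74; stiff bristle head 28 mm diameter, to +112. Balances near x = +8 mm
- rack: Fixed wooden rack, base 110 x 200 x 12 mm, origin under its centre on the bench. Rails across it at x = -33 and +35 mm (10 mm wide), with V cradles at y = -60, 0, +60 mm (tops 60 mm up), carry three brushes along rack x, bristles to +x; which lies where varies. Middle brush's axis 55 mm above the bench; free space between the rails down to 12 mm
- brush_small: Small brush, not to be moved: 148 mm long, shaft 9 mm, ferrule 18 mm diameter; origin and axes as for the middle brush
- brush_large: Large brush, not to be moved: 186 mm long, shaft 24 mm, ferrule 42 mm diameter; origin and axes as for the middle brush
- bottle: Green bottle, 66 mm diameter, 200 mm tall, standing beyond the tester; origin at the centre of its foot
- tin: Tin, 72 mm diameter, 85 mm tall, standing beyond the tester; origin at the centre of its foot
Mind the look-alikes: they are no part of the job. What is shaped like the brush but blue is not meant.

How it is judged:
On the way, in this order (a step that is already met when the one before it is completed fails the run):
1. the turret's 18 mm notch faces the gauge (value of joint turret between -0.12 and 0.12 rad), for 0.2 s.
2. the middle brush lies in the notch and the yoke, let go (all of step 1 and x of brush in the frame of seat between -0.013 and 0.013 m and y of brush in the frame of seat between -0.006 and 0.006 m and z of brush in the frame of seat between -0.007 and 0.007 m and angle between the x axis of brush and the x axis of seat, either way round below 0.1 rad and contact force between brush and the fingers below 0.3 N), for 0.2 s.
3. the gauge is held at the 10 N mark for a second with the pull going through the brush (all of step 1 and value of joint plunger between 0.046 and 0.058 m and contact force between brush and yoke above 5 N and contact force between brush and turret above 5 N), for 1 s.
At the end, for the whole second after the job is handed in: The middle brush lies at rest, let go, in the 18 mm notch and the yoke (within 13 mm along, 6 mm across, 7 mm in height, 0.1 rad of its seat), the turret within 0.12 rad of facing the gauge, the plunger home to 4 mm. Before, it was held 46 to 58 mm out for 1 s, brush taut (all of step 1 and x of brush in the frame of seat between -0.013 and 0.013 m and y of brush in the frame of seat between -0.006 and 0.006 m and z of brush in the frame of seat between -0.007 and 0.007 m and angle between the x axis of brush and the x axis of seat, either way round below 0.1 rad and value of joint plunger below 0.004 m and linear speed of brush below 0.02 m/s); the robot touches nothing.
It fails at once if the gauge is pulled past 13 N (65 mm) (value of joint plunger above 0.065 m).
It fails at once if the knob snaps back (faster than 0.4 m/s) (velocity of joint plunger below -0.4 m/s).
It fails at once if another brush is disturbed (moved over 25 mm) (distance of any of brush_small, brush_large from where it was at the start of the episode above 0.025 m).
It fails at once if the bottle or the tin is disturbed (moved over 25 mm) (distance of any of bottle, tin from where it was at the start of the episode above 0.025 m).
It also fails if it takes over 72 s, if anything falls off the work surface, if the arm or the gripper's body presses on something with over 40 N, if the wrist force passes 120 N, or if a joint passes its speed limit or range.

## Working session

There is one attempt and no reset: what is moved stays moved. The work goes in short steps, Python scripts to look and compute and a tool call to move; the robot and the scene stay as the last step left them, time stands still between calls to the robot, and variables do not carry over. Pictures are saved under pics/ and viewed, and the job is handed in when it is done.

Besides the shell and the picture viewer there is one more tool, called after "Emit:" by a JSON object that holds its "fn" and its "kwargs". arm_command: Moves the arm, as the interface text tells. Its arguments: {"type":"object","properties":{"commands":{"type":"array"},"newtons":{"type":"number"}},"required":["commands"]}

```bash
ls; mkdir -p pics; cat > h.py <<'E'
import numpy as np, cv2
from bench import read_state, camera, close_job, tips_ahead
def grab(n,save):
    c=camera(n); cv2.imwrite('pics/'+save+'.png',c['frame'][:,:,::-1]); 
    import pickle; pickle.dump(c,open('pics/'+save+'.pkl','wb')); return c
def load(s):
    import pickle; return pickle.load(open('pics/'+s+'.pkl','rb'))
def f(c): return 240/np.tan(np.radians(c['vfov'])/2)
def ray(c,u,v):
    R=np.array(c['R']);t=np.array(c['t']); d=R.T@np.array([(u-c['cx'])/f(c),(v-c['cy'])/f(c),1]); return -R.T@t,d
def onz(c,u,v,z):
    o,d=ray(c,u,v); return o+d*(z-o[2])/d[2]
def proj(c,X):
    p=np.array(c['R'])@np.array(X)+np.array(c['t']); return p[0]/p[2]*f(c)+c['cx'],p[1]/p[2]*f(c)+c['cy']
E
python3 - <<'E'
from h import *
s=read_state(); print(s); print(tips_ahead)
for n in ['scene','top','wrist']:
    c=grab(n,n+'0'); print(n,c['vfov'],c['cx'],c['cy'],-np.array(c['R']).T@np.array(c['t']))
E
```

```text
pics
{'time': 0.0, 'joint_positions': array([ 1.11737904,  0.33284311, -0.06469681,  1.46092495,  0.02161838,
        1.34991456, -0.0885105 ]), 'joint_vel': array([ 0.00116871, -0.00104678,  0.00036419, -0.00164459,  0.00184477,
       -0.00057893,  0.000549  ]), 'joint_torque': array([-7.08991411e-04, -6.23266983e+01,  2.39225262e-02, -3.89906788e+01,
       -6.14412641e-02,  3.96984885e-02,  1.05623174e-04]), 'ee_pos': array([ 0.26084027, -0.56755699,  0.22977971]), 'eef_rot': array([ 8.41909441e-01, -5.39618391e-01, -6.08473081e-04, -3.39837269e-04]), 'ft_force': array([ 0.47885198, -0.03759081,  0.72694378]), 'torque': array([ 0.00179578, -0.01253891, -0.04118094]), 'width': 0.08730831246926517}
0.008
scene 43.2449146776447 319.93561568183515 234.11598754576323 [ 0.94837084 -0.45358304  1.05384765]
top 48.28565237624393 314.6783739629756 243.32913530968676 [0.37334192 0.12021991 1.21409333]
wrist 67.8844184695594 320.48610078014207 237.57770280365835 [ 0.32517955 -0.53800582  0.38358895]
```

View pics/top0.png

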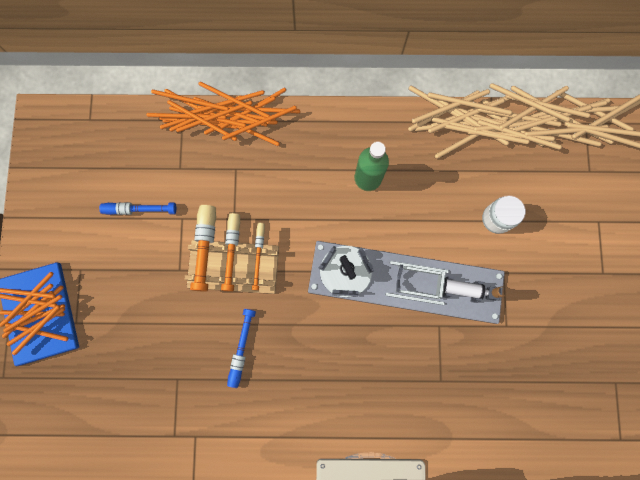

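View pics/scene0.png

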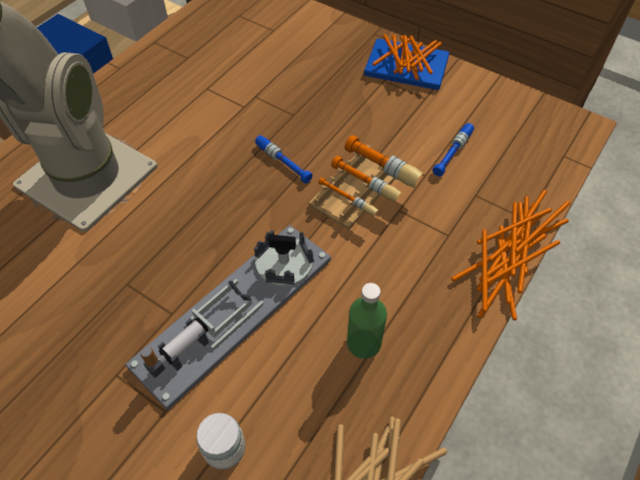

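View pics/wrist0.png

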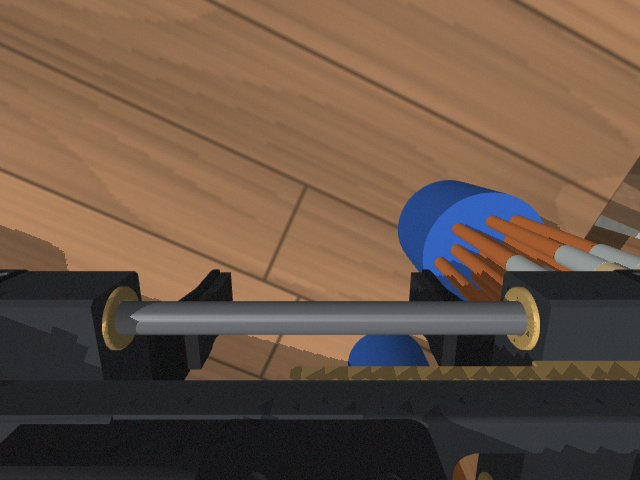

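Top view: rack at about (233,265) holds three orange brushes: thick at column 203, middle at 231, thin at 259. The two blue brush shapes at (140,208) and (241,348) are decoys. The tester runs from (345,270) to (495,292). I'll confirm with enlarged crops.

```bash
python3 - <<'E'
from h import *
c=load('top0'); im=c['frame'][:,:,::-1]
a=cv2.resize(im[195:300,180:285],(600,600),interpolation=cv2.INTER_CUBIC); cv2.imwrite('pics/rackcrop.png',a)
a=cv2.resize(im[235:328,305:512],None,fx=3.85,fy=3.85,interpolation=cv2.INTER_CUBIC); cv2.imwrite('pics/testcrop.png',a)
for u,v in [(318,249),(499,277),(495,316),(313,286)]: print(onz(c,u,v,.018))
E
```

```text
[0.56882478 0.1149056  0.018     ]
[ 0.50814759 -0.29135488  0.018     ]
[ 0.42132722 -0.278011    0.018     ]
[0.48490543 0.12556101 0.018     ]
```

View pics/rackcrop.png

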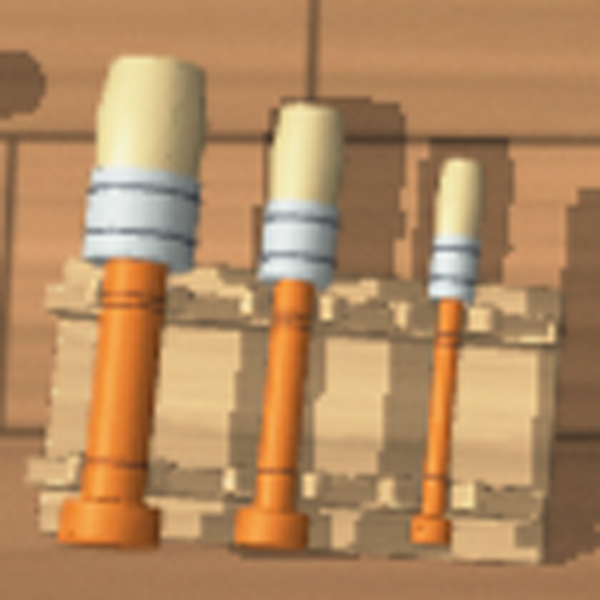

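View pics/testcrop.png

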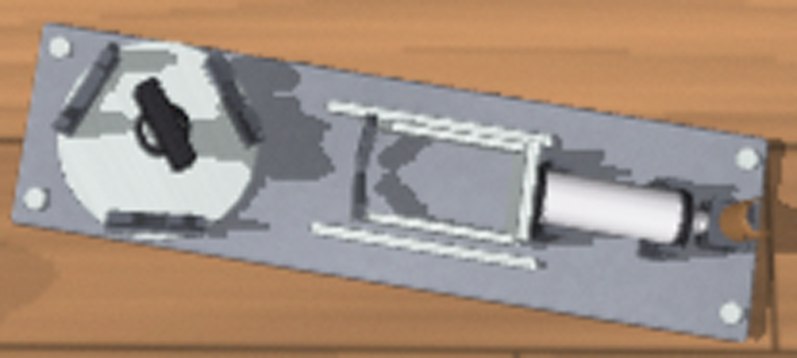

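```bash
python3 - <<'E'
from h import *
c=load('top0'); im=c['frame'].astype(int)
def P(x,y): return (305+x/3.85-.37,235+y/3.85-.37)
cr=[P(45,22),P(768,140),P(748,340),P(12,220)]
w=np.array([onz(c,*p,.018) for p in cr]); print(w)
L=w[:,:2]
print('len',np.linalg.norm(L[0]-L[1]),np.linalg.norm(L[3]-L[2]),np.linalg.norm(L[0]-L[3]),np.linalg.norm(L[1]-L[2]))
o=L.mean(0); d=(L[1]+L[2]-L[0]-L[3]); print('origin',o,'ang',np.degrees(np.arctan2(d[1],d[0])))
b=[P(59,47),P(747,158),P(731,313),P(35,198)]
B=np.array([onz(c,*p,.02)[:2] for p in b]); d2=B[1]+B[2]-B[0]-B[3]; print('bolts',B.mean(0),np.degrees(np.arctan2(d2[1],d2[0])))
# turret knob bar: black
y0,y1,x0,x1=252,282,332,362
sub=im[y0:y1,x0:x1]; m=((sub.max(2)<45)).astype(np.uint8)
n,lab,st,ce=cv2.connectedComponentsWithStats(m); print(st,ce)
i=1+np.argmax(st[1:,4]); ys,xs=np.where(lab==i); pts=np.stack([xs+x0,ys+y0],1).astype(np.float32)
print(cv2.minAreaRect(pts))
W=np.array([onz(c,*p,.106)[:2] for p in pts]); r=cv2.minAreaRect(W.astype(np.float32)*1000); print(r)
ev,V=np.linalg.eigh(np.cov(W.T)); print('pca',W.mean(0),np.degrees(np.arctan2(V[1,1],V[0,1])),np.sqrt(ev))
# pull knob
sub=im[280:312,484:512];m=((sub[:,:,0]-sub[:,:,2]>50)).astype(np.uint8)
E
python3 - <<'E'
from h import *
c=load('scene0'); im=c['frame'][:,:,::-1]
cv2.imwrite('pics/tcrop2.png',cv2.resize(im[215:300,230:340],None,fx=7,fy=7,interpolation=cv2.INTER_CUBIC))
E
```

```text
[[ 0.58870184  0.11884733  0.018     ]
 [ 0.5217861  -0.30353512  0.018     ]
 [ 0.40617391 -0.28589391  0.018     ]
 [ 0.47191865  0.13718554  0.018     ]]
len 0.42765015602150774 0.4281572040381067 0.11821422766606121 0.11695038200709747
origin [ 0.49714512 -0.08334904] ang -98.91750641019772
bolts [ 0.4975973  -0.08295794] -98.92653902033067
[[  0   0  30  30 851]
 [ 13   4  10  18  34]
 [ 10  11   1   1   1]
 [ 10  13   2   1   2]
 [ 12  15   1   1   1]
 [ 14  18   1   1   1]
 [ 15  20   2   3   5]
 [ 21  23   3   3   3]
 [ 18  25   2   2   2]] [[14.31844888 14.46415981]
 [18.47058824 13.        ]
 [10.         11.        ]
 [10.5        13.        ]
 [12.         15.        ]
 [14.         18.        ]
 [15.4        21.2       ]
 [22.         24.        ]
 [18.5        25.5       ]]
((350.4041442871094, 264.0890197753906), (19.200456619262695, 3.972508192062378), 65.55604553222656)
((523.0590209960938, 47.50102233886719), (40.12807846069336, 8.33033561706543), 24.171613693237305)
pca [0.52113066 0.04736388] -150.44204855044248 [0.00206787 0.00997598]
```

View pics/tcrop2.png

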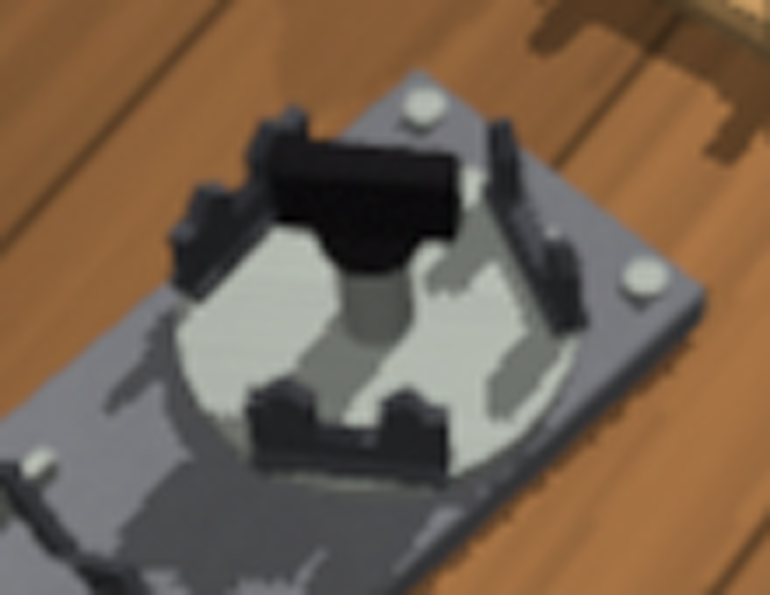

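```bash
python3 - <<'E'
from h import *
c=load('top0')
def P(x,y): return (305+x/3.85-.37,235+y/3.85-.37)
o=np.array([.4974,-.0832]); a=np.radians(-98.92); d=np.array([np.cos(a),np.sin(a)]); ax=o-.15*d; print('axis',ax)
print('knobc',onz(c,*P(164,124),.106))
for nm,p,q in [('UR',(210,55),(255,143)),('UL',(113,47),(66,130)),('B',(108,215),(205,218))]:
    A=onz(c,*P(*p),.066)[:2];B=onz(c,*P(*q),.066)[:2]; m=(A+B)/2-ax; t=B-A
    print(nm,np.degrees(np.arctan2(m[1],m[0])),np.linalg.norm(m),'normal',(np.degrees(np.arctan2(t[1],t[0]))+90)%180)
A=onz(c,*P(147,83),.106)[:2];B=onz(c,*P(183,167),.106)[:2];t=B-A;print('bar',(A+B)/2,np.linalg.norm(t),np.degrees(np.arctan2(t[1],t[0])))
# brush
c=load('top0')
def Q(x,y): k=600/105; return (180+x/k-.41,195+y/k-.41)
pts=[onz(c,*Q(*p),.055)[:2] for p in [(271,528),(277,495),(294,283),(297,270),(300,205),(308,108)]]
pts=np.array(pts);print(pts)
v=pts[-1]-pts[0];print('L',np.linalg.norm(v),np.degrees(np.arctan2(v[1],v[0])))
for q in pts: print(np.linalg.norm(q-pts[0]))
E
```

```text
axis [0.52065829 0.06498587]
knobc [0.51720833 0.05413402 0.106     ]
UR -72.54067547299626 0.054240186802615845 normal 116.54243814610143
UL 52.85387582291547 0.03584551526542237 normal 60.96716277883951
B -169.94089790367477 0.05094522341195313 normal 178.64624946813518
bar [0.51674742 0.05362847] 0.04959897016228977 -157.0446470403404
[[0.47794987 0.311684  ]
 [0.49051056 0.30984935]
 [0.57226871 0.30618305]
 [0.5773519  0.30520211]
 [0.60284773 0.30491014]
 [0.64125971 0.3031021 ]]
L 0.16353517321202268 -3.0081158497147733
0.0
0.012693961959182532
0.09447911334295162
0.0996131390538394
0.1250814105757573
0.16353517321202268
```

```bash
python3 - <<'E'
from h import *
c=load('top0');s=load('scene0')
def P(x,y): return (305+x/3.85-.37,235+y/3.85-.37)
def S(x,y): return (230+x/7-.43,215+y/7-.43)
def tri(p,q):
    o1,d1=ray(c,*p);o2,d2=ray(s,*q); A=np.stack([d1,-d2],1); t=np.linalg.lstsq(A,o2-o1,rcond=None)[0]
    a=o1+d1*t[0];b=o2+d2*t[1]; return (a+b)/2,np.linalg.norm(a-b)
# bar top centre
a=np.radians(-98.92); d=np.array([np.cos(a),np.sin(a)])
n=np.array([-d[1],d[0]])
o=np.array([.4974,-.0832])
def loc(w): w=np.array(w)[:2]-o; return w@d,w@n
print('bar tri',tri(P(165,125),S(367,167)))
print('bar top only loc',loc(onz(c,*P(165,125),.106)), 'scene', onz(s,*S(367,167),.106), loc(onz(s,*S(367,167),.106)))
print('disc loc', loc(onz(c,*P(158,140),.03)))
print('tube mouth',loc(onz(c,*P(686,216),.050)),'tube start',loc(onz(c,*P(544,197),.050)),'yoke plate',loc(onz(c,*P(364,166),.045)))
# base corners scene
print('yoke closed end',loc(onz(c,*P(535,190),.05)))
E
```

```text
bar tri (array([0.5183068 , 0.05427599, 0.10114233]), np.float64(0.002804635657913931))
bar top only loc (np.float64(-0.13812733794739607), np.float64(-0.0021768637893125396)) scene [0.52146525 0.05269718 0.106     ] (np.float64(-0.1379850559784703), np.float64(0.002702630544638315))
disc loc (np.float64(-0.1378018613310669), np.float64(-0.0010427755794719408))
tube mouth (np.float64(0.16206755227127628), np.float64(0.002064627483394457)) tube start (np.float64(0.08170405715320396), np.float64(-0.00026860155794161715)) yoke plate (np.float64(-0.020385223489174844), np.float64(0.0013250667506104037))
yoke closed end (np.float64(0.07620286879963484), np.float64(0.0028443545123229635))
```

The rack crop confirms it: the middle orange brush at about (231,250) is the one, with the thick one to its left and the thin one to its right. The turret's front jaw (the 18 mm notch) points about 36° anticlockwise of the gauge. First move: turn the tool so its x axis lies across the wing bar.

Emit:
{"fn": "arm_command", "kwargs": {"commands": [[[0,0,-0.186,0,0,0,100],[0,0,-0.186,0,0,0,100],[0,0,-0.186,0,0,0,100],[0,0,-0.186,0,0,0,100],[0,0,-0.186,0,0,0,100],[0,0,-0.186,0,0,0,100],[0,0,-0.186,0,0,0,100],[0,0,-0.186,0,0,0,100],[0,0,-0.186,0,0,0,100],[0,0,-0.186,0,0,0,100],[0,0,-0.186,0,0,0,100],[0,0,-0.186,0,0,0,100],[0,0,-0.186,0,0,0,100],[0,0,-0.186,0,0,0,100],[0,0,-0.186,0,0,0,100],[0,0,-0.186,0,0,0,100],[0,0,-0.186,0,0,0,100]]], "newtons": 15}}

```text
time: 2.28
ee_pos: [0.2637, -0.558, 0.2067]
eef_rot: [0.606, 0.795, 0.002, -0.029]
ft_force: [0.7, 0.5, -2.3]
width: 0.0871
```

```bash
cat >> h.py <<'E'
def st():
    from scipy.spatial.transform import Rotation as Ro
    s=read_state(); R=Ro.from_quat(s['eef_rot']).as_matrix(); az=np.degrees(np.arctan2(R[1,0],R[0,0]))
    print('t',round(float(s['time']),2),'p',np.round(s['ee_pos'],4),'az',round(az,2),'zt',np.round(R[:,2],3),'F',np.round(s['ft_force'],1),'w',round(float(s['width']),4),'q7',round(s['joint_positions'][6],2)); return s,R
def go(target):
    s,R=st(); print('shift',np.round(R.T@(np.array(target)-s['ee_pos']),4))
E
python3 -c "
from h import *
go([.5188,.0531,.23])"
```

```text
t 2.27 p [ 0.2637 -0.558   0.2067] az 105.31 zt [-0.043  0.038 -0.998] F [ 0.7  0.5 -2.3] w 0.0871 q7 2.6
shift [ 0.5226  0.4073 -0.0108]
```

Emit:
{"fn": "arm_command", "kwargs": {"commands": [[[0,0,0,0.0435,0.034,-0.001,100],[0,0,0,0.0435,0.034,-0.001,100],[0,0,0,0.0435,0.034,-0.001,100],[0,0,0,0.0435,0.034,-0.001,100],[0,0,0,0.0435,0.034,-0.001,100],[0,0,0,0.0435,0.034,-0.001,100],[0,0,0,0.0435,0.034,-0.001,100],[0,0,0,0.0435,0.034,-0.001,100],[0,0,0,0.0435,0.034,-0.001,100],[0,0,0,0.0435,0.034,-0.001,100],[0,0,0,0.0435,0.034,-0.001,100],[0,0,0,0.0435,0.034,-0.001,100],[0,0,0,0,0,0,100]]]}}

```text
time: 3.9
ee_pos: [0.5215, 0.0578, 0.2318]
eef_rot: [0.603, 0.797, 0.004, -0.029]
ft_force: [-0.9, -1.2, 0.3]
width: 0.0873
```

```bash
python3 -c "
from h import *
from scipy.spatial.transform import Rotation as Ro
go([.5188,.0531,.20]); s,R=st()
a=np.radians(116);T=np.array([[np.cos(a),np.sin(a),0],[np.sin(a),-np.cos(a),0],[0,0,-1]])
print(Ro.from_matrix(R.T@T).as_rotvec(), s['joint_positions'])
grab('wrist','w1');grab('top','t1')"
```

```text
t 3.9 p [0.5215 0.0578 0.2318] az 105.7 zt [-0.042  0.041 -0.998] F [-0.9 -1.2  0.3] w 0.0873 q7 1.42
shift [-0.0054 -0.003   0.0317]
t 3.9 p [0.5215 0.0578 0.2318] az 105.7 zt [-0.042  0.041 -0.998] F [-0.9 -1.2  0.3] w 0.0873 q7 1.42
[-0.02471214 -0.05295936 -0.17897769] [ 0.85422123  0.37565303 -1.24181861  1.64611919  0.30603818  1.40257504
  1.41952313]
```

View pics/w1.png

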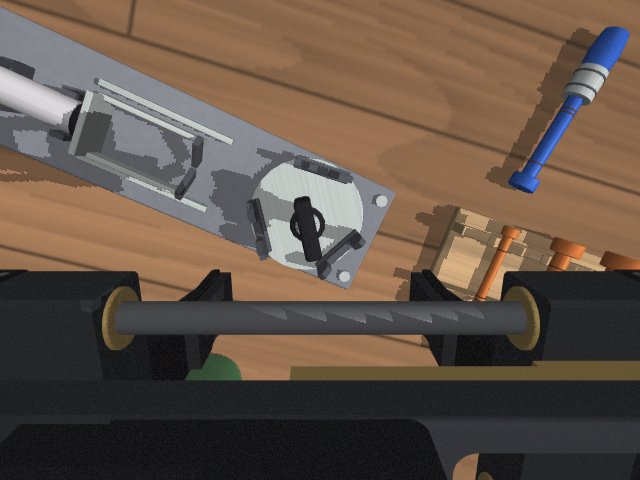

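The wrist view shows the wing bar from (303,198) to (313,260), the turret disc around (307,213), and the yoke at left. I'll measure the bar's centre and angle here.

```bash
python3 - <<'E'
from h import *
c=load('w1'); im=c['frame'].astype(int)
cv2.imwrite('pics/w1c.png',cv2.resize(c['frame'][140:300,230:400,::-1],None,fx=3.7,fy=3.7,interpolation=cv2.INTER_CUBIC))
A=onz(c,303.5,199,.106);B=onz(c,314,260,.106);print((A+B)/2,np.linalg.norm(A-B),np.degrees(np.arctan2(*(B-A)[1::-1])))
# base corners right side + bolts
for u,v in [(394,191),(349,289),(381,201),(344,276)]: print(onz(c,u,v,.018))
for nm,p,q in [('R18?',(252,200),(265,257)),('30',(324,272),(362,236)),('12',(296,162),(352,179))]:
    A=onz(c,*p,.066);B=onz(c,*q,.066);t=B-A;print(nm,(A+B)[:2]/2,(np.degrees(np.arctan2(t[1],t[0]))+90)%180,np.linalg.norm(t))
E
```

```text
[0.51764699 0.05419606 0.106     ] 0.05094475913262623 24.87523521261159
[0.47163688 0.13551843 0.018     ]
[0.58772992 0.12120603 0.018     ]
[0.48524532 0.12552988 0.018     ]
[0.57461526 0.11149381 0.018     ]
R18? [0.53658137 0.01264019] 116.07136097511322 0.054107818915014476
30 [0.53951662 0.09407695] 60.11926689471312 0.04948794414577409
12 [0.46989719 0.05609123] 179.04204281699253 0.052053898774847326
```

View pics/w1c.png

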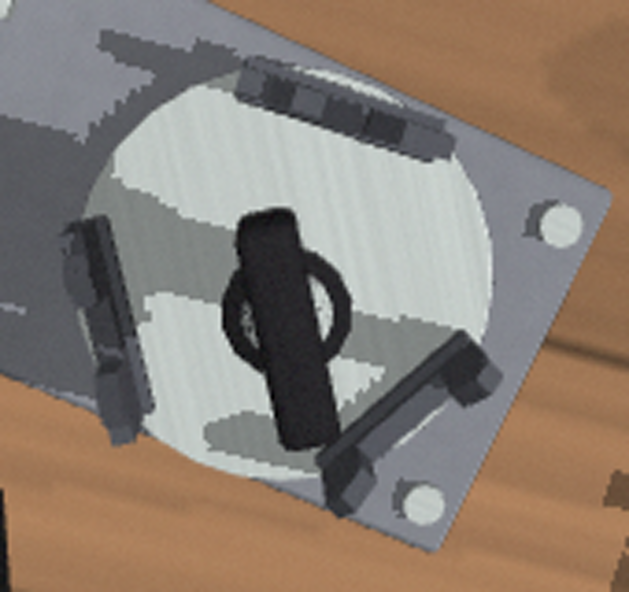

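Emit:
{"fn": "arm_command", "kwargs": {"commands": [[[-0.025,-0.053,-0.171,0,0,0,100],[0,0,0,0,0,0,100],[0,0,0,0,0,0,100]]]}}

```text
time: 4.38
ee_pos: [0.5217, 0.0496, 0.2316]
eef_rot: [0.54, 0.842, -0.001, 0.0]
ft_force: [0.6, -0.7, -0.2]
width: 0.0872
```

```bash
python3 -c "
from h import *
go([.5178,.0540,.12]); print(read_state()['joint_positions'])"
```

```text
t 4.38 p [0.5217 0.0496 0.2316] az 114.61 zt [-0.001 -0.003 -1.   ] F [ 0.6 -0.7 -0.2] w 0.0872 q7 1.56
shift [ 0.0059 -0.0015  0.1116]
[ 0.89435257  0.35066465 -1.28356043  1.67718938  0.34487235  1.37505095
  1.55817302]
```

Emit:
{"fn": "arm_command", "kwargs": {"commands": [[[0,0,-0.015,0.006,-0.0015,0.02,100],[0,0,0,0,0,0.04,100],[0,0,0,0,0,0.04,100],[0,0,0,0,0,0.025,100],[0,0,0,0,0,0.015,100],[0,0,0,0,0,0.005,100],[0,0,0,0,0,0,0],[0,0,0,0,0,0,0],[0,0,0,0,0,0,0],[0,0,0,0,0,0,0],[0,0,0,0,0,0,0],[0,0,0,0,0,0,0]]], "newtons": 20}}

```text
time: 5.88
ee_pos: [0.5178, 0.0557, 0.0866]
eef_rot: [0.531, 0.847, -0.001, 0.001]
ft_force: [0.9, -0.4, -0.1]
width: 0.0352
```

```bash
python3 -c "
from h import *
st(); grab('top','t2')
c=load('top0');import cv2
im=load('t2')['frame'][:,:,::-1];cv2.imwrite('pics/t2c.png',cv2.resize(im[220:330,290:510],None,fx=3.6,fy=3.6))"
```

```text
t 5.88 p [0.5178 0.0557 0.0866] az 115.83 zt [-0.    -0.003 -1.   ] F [ 0.9 -0.4 -0.1] w 0.0352 q7 1.44
```

View pics/t2c.png

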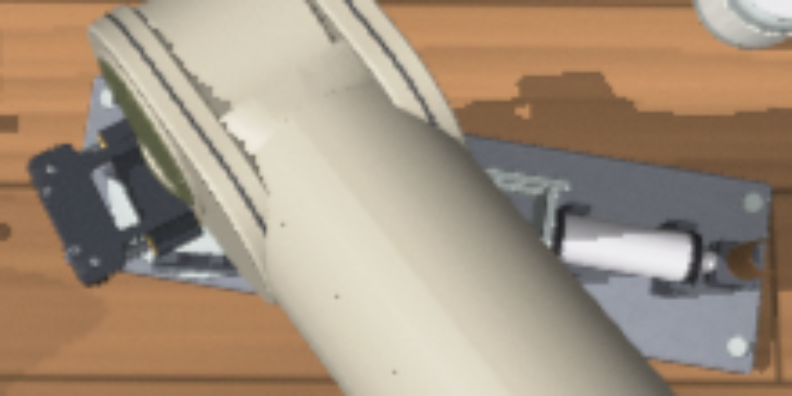

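Emit:
{"fn": "arm_command", "kwargs": {"commands": [[[0,0,0,0,0,0,0],[0,0,0,0,0,0,0],[0,0,0,0,0,0,0],[0,0,0,0,0,0,0]]], "newtons": 30}}

```text
time: 6.42
ee_pos: [0.5188, 0.0531, 0.0866]
eef_rot: [0.532, 0.847, -0.002, 0.002]
ft_force: [5.4, -8.8, -1.0]
width: 0.0141
```

```bash
python3 -c "
from h import *
st()"
```

```text
t 6.42 p [0.5188 0.0531 0.0866] az 115.69 zt [ 0.001 -0.006 -1.   ] F [ 5.4 -8.8 -1. ] w 0.0141 q7 1.44
```

Emit:
{"fn": "arm_command", "kwargs": {"commands": [[[0,0,0.06,-0.002,0,0,0],[0,0,0.1,0,0,0,0],[0,0,0.1,0,0,0,0],[0,0,0.1,0,0,0,0],[0,0,0.1,0,0,0,0],[0,0,0.1,0,0,0,0],[0,0,0.045,0,0,0,0],[0,0,0,0,0,0,0],[0,0,0,0,0,0,0]]]}}

```text
time: 7.55
ee_pos: [0.5189, 0.0528, 0.0866]
eef_rot: [0.759, 0.651, -0.001, 0.002]
ft_force: [1.6, -5.5, -0.8]
width: 0.014
```

```bash
python3 -c "
from h import *
st()"
```

```text
t 7.55 p [0.5189 0.0528 0.0866] az 81.18 zt [ 0.    -0.004 -1.   ] F [ 1.6 -5.5 -0.8] w 0.014 q7 0.91
```

Emit:
{"fn": "arm_command", "kwargs": {"commands": [[[0,0,0,-0.001,0,0,50],[0,0,0,0,0,0,50],[0,0,0,0,0,0,50],[0,0,0,0,0,0,50],[0,0,0,0,0,-0.03,80],[0,0,0,0,0,-0.05,100],[0,0,0,0,0,-0.05,100],[0,0,0,0,0,-0.02,100],[0,0,0,0,0,0,100]]]}}

```text
time: 8.68
ee_pos: [0.519, 0.0534, 0.2373]
eef_rot: [0.76, 0.65, -0.0, 0.002]
ft_force: [0.4, -0.3, -0.9]
width: 0.083
```

```bash
python3 - <<'E'
from h import *
st(); c=grab('wrist','w2')
cv2.imwrite('pics/w2c.png',cv2.resize(c['frame'][20:300,80:400,::-1],None,fx=2.1,fy=2.1,interpolation=cv2.INTER_CUBIC))
E
```

```text
t 8.68 p [0.519  0.0534 0.2373] az 81.16 zt [ 0.002 -0.003 -1.   ] F [ 0.4 -0.3 -0.9] w 0.083 q7 1.04
```

View pics/w2.png

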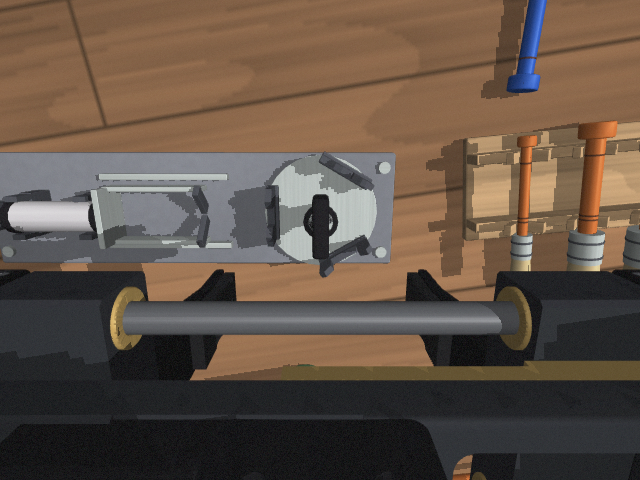

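The wrist view shows the bar upright at column 320 and the 18 mm jaw at (273,215), square to the base edges (rows 153 and 263), so the turret faces the gauge. The middle brush is at right, with its knob at (597,130) and ferrule at (586,250). Next I measure it along with the tester line.

```bash
python3 - <<'E'
from h import *
c=load('w2')
A=onz(c,320.5,194,.106);B=onz(c,321,258,.106);print('bar',(A+B)/2,np.degrees(np.arctan2(*(B-A)[1::-1])))
A=onz(c,0,153,.018);B=onz(c,394,153,.018);print('edge',np.degrees(np.arctan2(*(A-B)[1::-1])),B); A=onz(c,391,263,.018);print(A)
for u,v in [(597,137),(586,230)]: print(onz(c,u,v,.055))
# shaft axis from colour
im=c['frame'].astype(int)
def axis(c,x0,x1,y0,y1,z,sh):
    im=c['frame'].astype(int)[y0:y1,x0:x1]; m=((im[:,:,0]-im[:,:,2]>110)&(im[:,:,0]>170)&(im[:,:,1]<150))
    ys,xs=np.where(m); return xs+x0,ys+y0
xs,ys=axis(c,565,630,118,235,0,0)
for y in range(120,234,8):
    r=xs[ys==y]; 
    if len(r): print(y,r.min(),r.max(), onz(c,(r.min()+r.max())/2,y,.055)[:2])
# top0
t=load('top0'); xs,ys=axis(t,216,246,235,295,0,0)
for y in range(240,295,3):
    r=xs[ys==y]
    if len(r): print(y,r.min(),r.max(), onz(t,(r.min()+r.max())/2,y,.055)[:2])
E
```

```text
bar [0.51659784 0.0545462  0.106     ] -8.353953763295461
edge -98.79701726342722 [0.47216068 0.13665536 0.018     ]
[0.58928242 0.12151277 0.018     ]
[0.48407461 0.31244926 0.055     ]
[0.57067523 0.30575272 0.055     ]
128 602 616 [0.47778652 0.32275123]
136 601 614 [0.48463822 0.32177611]
144 598 605 [0.49094164 0.31675422]
152 597 604 [0.49801423 0.3161854 ]
160 597 603 [0.50523682 0.31606366]
168 596 603 [0.51254137 0.31594054]
176 595 602 [0.51985837 0.31535733]
184 594 601 [0.5272594  0.31476742]
192 593 600 [0.53474592 0.3141707 ]
200 593 599 [0.54239148 0.31403373]
208 592 598 [0.55005388 0.31342575]
224 590 596 [0.56565047 0.31218823]
232 589 595 [0.5735879  0.31155842]
246 228 232 [0.568053   0.30832321]
249 228 232 [0.56138057 0.30809296]
252 227 231 [0.55470526 0.31005472]
255 227 231 [0.54805879 0.30982324]
258 227 231 [0.54142524 0.30959221]
261 227 231 [0.53480457 0.30936163]
264 226 230 [0.5281809  0.31131454]
267 226 230 [0.52158589 0.31108274]
270 226 230 [0.51500365 0.31085139]
273 225 230 [0.50842624 0.31170884]
276 225 229 [0.50186153 0.31256463]
279 225 229 [0.49531738 0.31233252]
282 224 229 [0.48877797 0.31318606]
285 221 230 [0.48224325 0.31512213]
288 221 229 [0.47572899 0.31597134]
```

Emit:
{"fn": "arm_command", "kwargs": {"commands": [[[0,0,0,0.051,-0.0047,0,50],[0,0,0,0.051,-0.0047,0,50],[0,0,0,0.051,-0.0047,0,50],[0,0,0,0.051,-0.0047,0,50],[0,0,0,0.051,-0.0047,0,50],[0,0,-0.093,0,0,0.03,50],[0,0,0,0,0,0.03,50],[0,0,0,0,0,0,50]]]}}

```text
time: 9.72
ee_pos: [0.5328, 0.3077, 0.1721]
eef_rot: [0.728, 0.685, -0.004, 0.0]
ft_force: [0.0, -0.0, 0.5]
width: 0.0435
```

```bash
python3 - <<'E'
from h import *
go([.535,.3092,.045]); c=grab('wrist','w3'); grab('scene','s3')
E
```

```text
t 9.72 p [0.5328 0.3077 0.1721] az 86.55 zt [-0.006 -0.006 -1.   ] F [ 0.  -0.   0.5] w 0.0435 q7 0.57
shift [0.0024 0.0028 0.127 ]
```

View pics/w3.png

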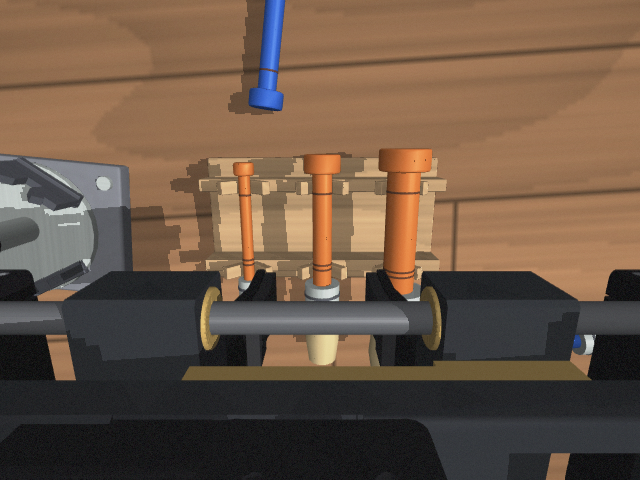

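View pics/s3.png

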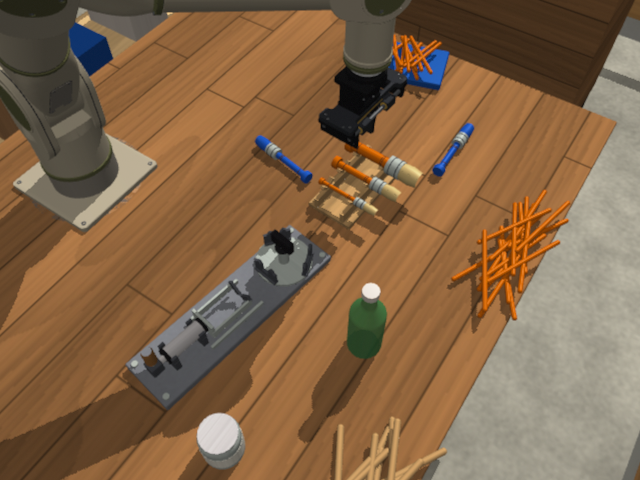

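The wrist view shows the middle brush at column 322, midway between the fingers, with its shaft running from row 174 to row 286. A last measurement, then descend.

```bash
python3 - <<'E'
from h import *
c=load('w3'); a=onz(c,322,174,.0585)[:2];b=onz(c,322,286,.0585)[:2];m=(a+b)/2;u=(b-a)/np.linalg.norm(b-a)
print(a,b,np.linalg.norm(b-a),m,np.degrees(np.arctan2(u[1],u[0])))
print(onz(c,321.5,174,.055),onz(c,322,230,.055)); go(list(m+u*.005)+[.044])
E
```

```text
[0.48543232 0.31178479] [0.57413155 0.30658944] 0.0888512614831254 [0.52978194 0.30918711] -3.352135075362707
[0.48567757 0.31138859 0.055     ] [0.52881561 0.30923793 0.055     ]
t 9.82 p [0.5341 0.3087 0.1756] az 86.5 zt [-0.001 -0.003 -1.   ] F [ 0.2  0.8 -0. ] w 0.0436 q7 0.57
shift [0.0006 0.0008 0.1316]
```

Emit:
{"fn": "arm_command", "kwargs": {"commands": [[[0,0,0,0.0006,0.0008,0.02,50],[0,0,0,0,0,0.04,50],[0,0,0,0,0,0.035,50],[0,0,0,0,0,0.025,50],[0,0,0,0,0,0.011,50],[0,0,0,0,0,0,50],[0,0,0,0,0,0,0],[0,0,0,0,0,0,0],[0,0,0,0,0,0,0],[0,0,0,0,0,0,0],[0,0,0,0,0,0,0]]], "newtons": 20}}

```text
time: 11.2
ee_pos: [0.5355, 0.3079, 0.0451]
eef_rot: [0.729, 0.685, -0.002, 0.002]
ft_force: [-1.1, -4.6, 5.5]
width: 0.0141
```

```bash
python3 -c "
from h import *
st()"
```

```text
t 11.2 p [0.5355 0.3079 0.0451] az 86.45 zt [-0.    -0.005 -1.   ] F [-1.1 -4.6  5.5] w 0.0141 q7 0.49
```

Emit:
{"fn": "arm_command", "kwargs": {"commands": [[[0,0,0,0,0,-0.01,0],[0,0,0,0,0,-0.03,0],[0,0,0,0,0,-0.04,0],[0,0,0,0,0,-0.03,0],[0,0,0,0,0,-0.01,0],[0,0,0,0,0,0,0]]]}}

```text
time: 11.95
ee_pos: [0.5353, 0.3095, 0.165]
eef_rot: [0.728, 0.685, -0.001, 0.001]
ft_force: [0.3, -0.2, -1.2]
width: 0.0146
```

```bash
python3 -c "
from h import *
s,R=st();grab('wrist','w4');grab('scene','s4')
print(s['joint_positions'])
c=load('s4');cv2.imwrite('pics/s4c.png',cv2.resize(c['frame'][60:240,270:470,::-1],None,fx=3,fy=3))"
```

```text
t 11.95 p [0.5353 0.3095 0.165 ] az 86.5 zt [ 0.    -0.003 -1.   ] F [ 0.3 -0.2 -1.2] w 0.0146 q7 0.56
[ 0.16515139  0.58499423 -1.06227172  1.52273077  0.52029227  1.3420713
  0.56345388]
```

View pics/w4.png

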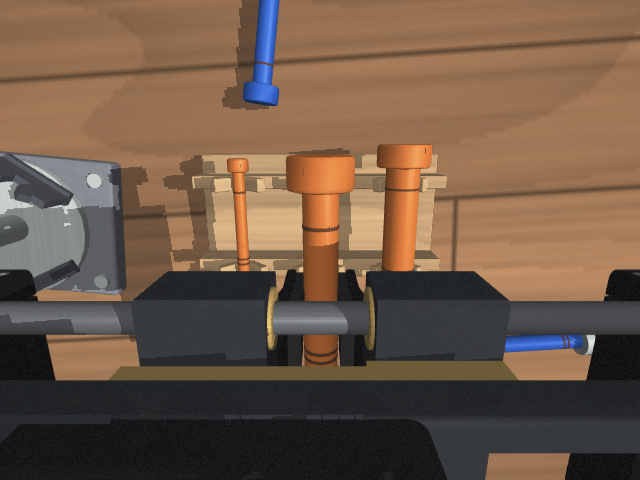

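View pics/s4c.png

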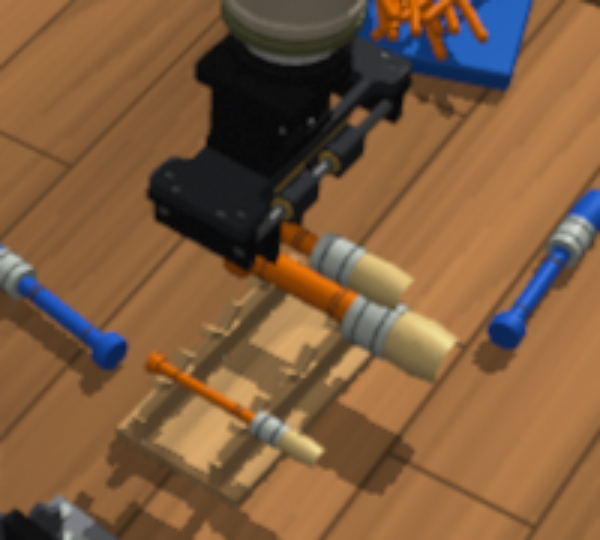

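The brush is held level and square in the grip. Carrying it over the tester, then turning it bristles towards the gauge.

Emit:
{"fn": "arm_command", "kwargs": {"commands": [[[0,0,0,-0.0493,-0.0013,-0.005,0],[0,0,0,-0.0493,-0.0013,-0.005,0],[0,0,0,-0.0493,-0.0013,-0.005,0],[0,0,0,-0.0493,-0.0013,0,0],[0,0,0,-0.0493,-0.0013,0,0],[0,0,0,-0.0493,-0.0013,0,0],[0,0,0,-0.0493,-0.0013,0,0],[0,0,0.185,0,0,0,0],[0,0,0.185,0,0,0,0],[0,0,0.185,0,0,0,0],[0,0,0.185,0,0,0,0],[0,0,0.185,0,0,0,0],[0,0,0.185,0,0,0,0],[0,0,0.185,0,0,0,0],[0,0,0.185,0,0,0,0],[0,0,0.185,0,0,0,0],[0,0,0,0,0,0,0],[0,0,0,0,0,0,0]]]}}

```text
time: 14.3
ee_pos: [0.5048, -0.0346, 0.1804]
eef_rot: [0.997, -0.075, -0.0, 0.001]
ft_force: [-0.3, -0.1, -0.7]
width: 0.0143
```

```bash
python3 -c "
from h import *
go([.505,-.0343,.10]);grab('wrist','w5')
c=grab('top','t5');cv2.imwrite('pics/t5c.png',cv2.resize(c['frame'][220:330,290:510,::-1],None,fx=3.6,fy=3.6))"
```

```text
t 14.3 p [ 0.5048 -0.0346  0.1804] az -8.66 zt [-0.001 -0.003 -1.   ] F [-0.3 -0.1 -0.7] w 0.0143 q7 -0.31
shift [ 0.0002 -0.0005  0.0804]
```

View pics/w5.png

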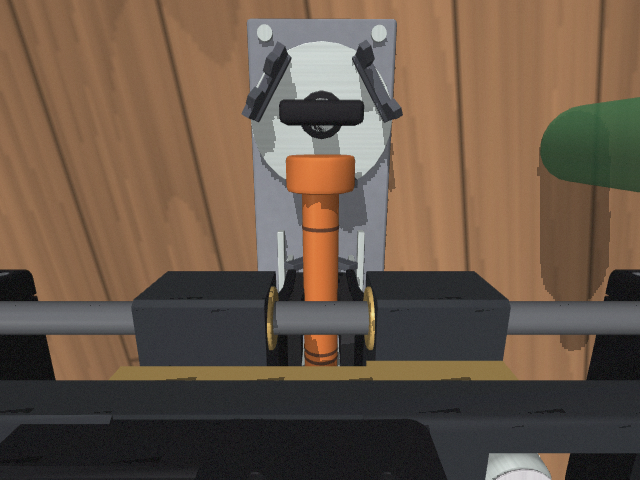

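View pics/t5c.png

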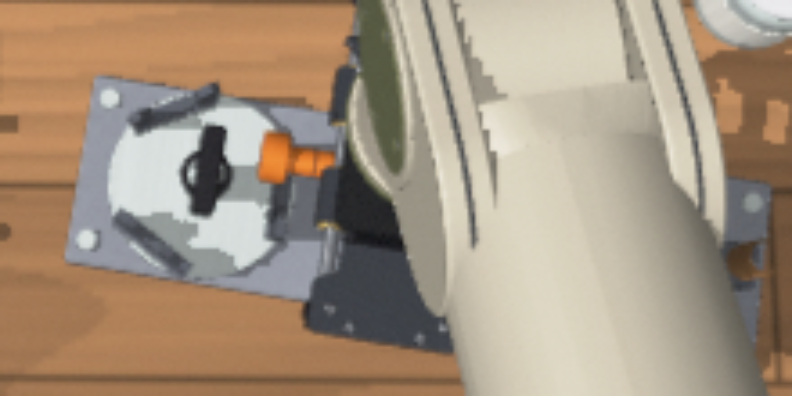

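```bash
python3 - <<'E'
from h import *
c=load('w5');s,R=st();p=s['ee_pos']
def rel(u,v,z): return np.round(R.T@(onz(c,u,v,z)-p),4)
print('bar',rel(321.5,111,.106),'base L/R',rel(251,100,.018),rel(392.5,100,.018),rel(257,250,.018),rel(386,250,.018))
print('knob brush',rel(320.5,192,.1914),rel(320.5,160,.1914))
E
python3 - <<'E'
import sys;sys.path.insert(0,'.')
import os;os.chdir('.')
from h import *
c=load('w5');cv2.imwrite('pics/w5c.png',cv2.resize(c['frame'][0:300,220:420,::-1],None,fx=2,fy=2,interpolation=cv2.INTER_CUBIC))
E
```

```text
t 14.4 p [ 0.5049 -0.0346  0.1806] az -8.75 zt [-0.001 -0.003 -1.   ] F [ 0.6  0.7 -0.1] w 0.0141 q7 -0.31
bar [ 0.001  -0.0894  0.0744] base L/R [-0.0575 -0.1052  0.1623] [ 0.0601 -0.1055  0.1623] [-0.0582  0.0251  0.1627] [0.0612 0.0248 0.1627]
knob brush [ 0.0005 -0.0517 -0.0109] [ 0.0005 -0.0642 -0.011 ]
```

View pics/w5c.png

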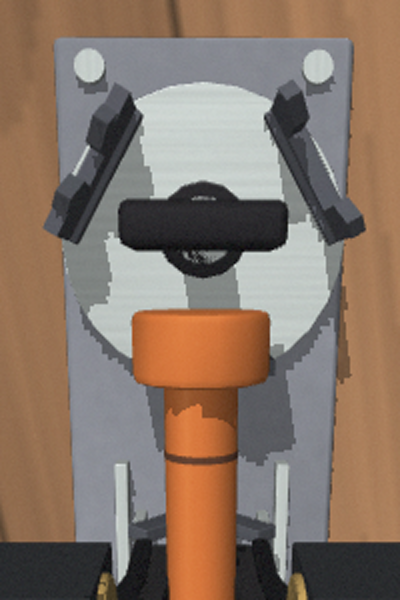

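```bash
python3 - <<'E'
from h import *
c=load('top0')
def P(x,y): return (305+x/3.85-.37,235+y/3.85-.37)
a=np.radians(-98.9); d=np.array([np.cos(a),np.sin(a)]);n=np.array([-d[1],d[0]]);o=np.array([.4955,-.0951])
for z in (.02,.035,.05):
  for p in [(329,107),(314,229),(366,120),(355,215)]:
    w=onz(c,*P(*p),z)[:2]-o; print(z,p,np.round([w@d,w@n],4))
w=load('w2')
for z in (.02,.035,.05):
  for p in [(227,177),(231,245),(197,187)]:
    q=onz(w,*p,z)[:2]-o; print(z,p,np.round([q@d,q@n],4))
w=load('w5')
for z in (.02,.035,.05):
  for p in [(280.5,232),(361.5,232)]:
    q=onz(w,*p,z)[:2]-o; print(z,p,np.round([q@d,q@n],4))
E
```

```text
0.02 (329, 107) [-0.0538  0.0357]
0.02 (314, 229) [-0.0526 -0.0362]
0.02 (366, 120) [-0.0315  0.0316]
0.02 (355, 215) [-0.0303 -0.0244]
0.035 (329, 107) [-0.0556  0.0333]
0.035 (314, 229) [-0.0543 -0.0377]
0.035 (366, 120) [-0.0335  0.0293]
0.035 (355, 215) [-0.0323 -0.026 ]
0.05 (329, 107) [-0.0574  0.0309]
0.05 (314, 229) [-0.0561 -0.0392]
0.05 (366, 120) [-0.0356  0.0269]
0.05 (355, 215) [-0.0344 -0.0276]
0.02 (227, 177) [-0.0543 -0.0346]
0.02 (231, 245) [-0.0538  0.0383]
0.02 (197, 187) [-0.0224 -0.0242]
0.035 (227, 177) [-0.0582 -0.036 ]
0.035 (231, 245) [-0.0578  0.034 ]
0.035 (197, 187) [-0.0276 -0.0261]
0.05 (227, 177) [-0.0621 -0.0374]
0.05 (231, 245) [-0.0617  0.0297]
0.05 (197, 187) [-0.0329 -0.0279]
0.02 (280.5, 232) [-0.0534 -0.0358]
0.02 (361.5, 232) [-0.0538  0.0377]
0.035 (280.5, 232) [-0.0571 -0.0341]
0.035 (361.5, 232) [-0.0575  0.0359]
0.05 (280.5, 232) [-0.0609 -0.0324]
0.05 (361.5, 232) [-0.0613  0.0341]
```

Emit:
{"fn": "arm_command", "kwargs": {"commands": [[[0,0,0.004,0.0007,0,0.03,0],[0,0,0,0,0,0.04,0],[0,0,0,0,0,0.03,0],[0,0,0,0,0,0.015,0],[0,0,0,0,0,0.01,0],[0,0,0,0,0,0.006,0],[0,0,0,0,0,0.003,0],[0,0,0,0,0,0.002,0],[0,0,0,0,0,0,0]]]}}

```text
time: 15.52
ee_pos: [0.5059, -0.0351, 0.0451]
eef_rot: [0.997, -0.08, 0.0, 0.001]
ft_force: [0.6, 0.7, -0.3]
width: 0.0143
```

```bash
python3 -c "
from h import *
s,R=st();c=grab('scene','s6');grab('wrist','w6')
cv2.imwrite('pics/s6c.png',cv2.resize(c['frame'][200:400,130:350,::-1],None,fx=3,fy=3,interpolation=cv2.INTER_CUBIC))"
```

```text
t 15.53 p [ 0.5059 -0.0351  0.0451] az -9.13 zt [ 0.    -0.003 -1.   ] F [ 0.6  0.7 -0.3] w 0.0143 q7 -0.46
```

View pics/s6c.png

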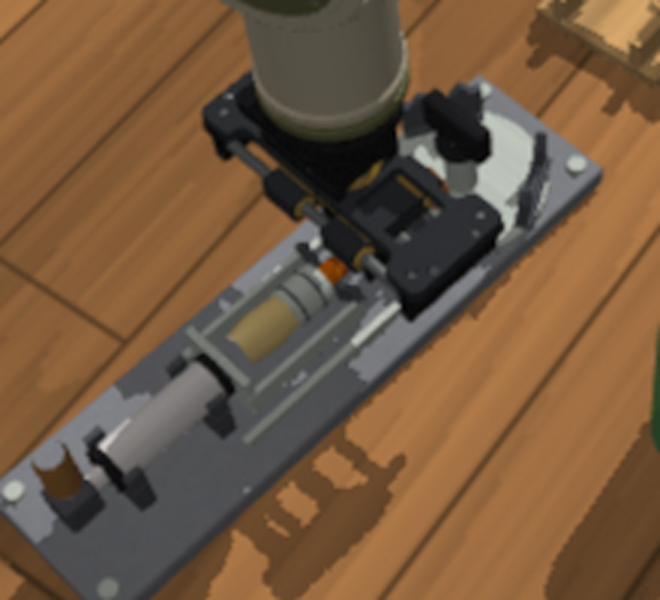

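View pics/w6.png

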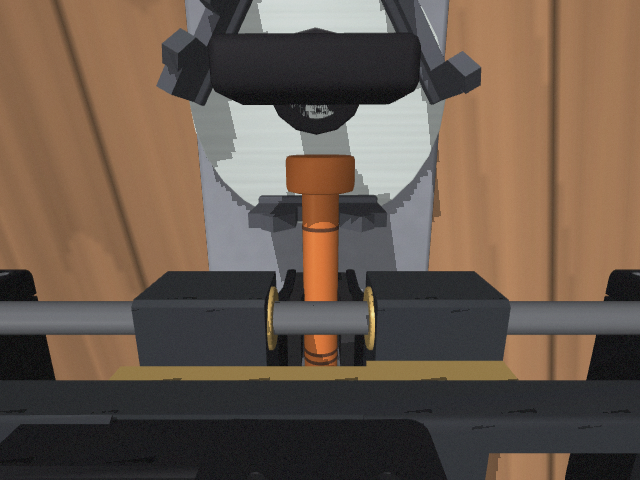

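The wrist view shows the shaft at column 320 sitting between the jaw lips (250–383, row 205), with the end knob on the turret side. The scene crop shows the ferrule just past the yoke plate. Lower 4.5 mm and release.

Emit:
{"fn": "arm_command", "kwargs": {"commands": [[[0,0,0,-0.0005,0,0.0025,0],[0,0,0,0,0,0.002,0],[0,0,0,0,0,0,0],[0,0,0,0,0,0,0]]]}}

```text
time: 16.12
ee_pos: [0.5052, -0.035, 0.0403]
eef_rot: [0.997, -0.08, -0.0, 0.001]
ft_force: [-0.2, 0.0, 0.2]
width: 0.0139
```

```bash
python3 -c "
from h import *
s,R=st();print(s['torque'])"
```

```text
t 16.12 p [ 0.5052 -0.035   0.0403] az -9.13 zt [-0.    -0.003 -1.   ] F [-0.2  0.   0.2] w 0.0139 q7 -0.46
[ 0.00457917  0.03729286 -0.05912811]
```

Emit:
{"fn": "arm_command", "kwargs": {"commands": [[[0,0,0,0,0,0.0015,0],[0,0,0,0,0,0,0],[0,0,0,0,0,0,30],[0,0,0,0,0,0,40],[0,0,0,0,0,0,40],[0,0,0,0,0,0,40],[0,0,0,0,0,-0.02,40],[0,0,0,0,0,-0.05,40],[0,0,0,0,0,-0.05,40],[0,0,0,0,0,-0.04,40],[0,0,0,0,0,0,40]]]}}

```text
time: 17.5
ee_pos: [0.507, -0.0342, 0.2031]
eef_rot: [0.997, -0.079, 0.003, 0.002]
ft_force: [0.3, 0.6, -0.1]
width: 0.0349
```

```bash
python3 -c "
from h import *
s,R=st();c=grab('scene','s7');grab('wrist','w7')
cv2.imwrite('pics/s7c.png',cv2.resize(c['frame'][200:400,130:350,::-1],None,fx=3,fy=3,interpolation=cv2.INTER_CUBIC))"
```

```text
t 17.5 p [ 0.507  -0.0342  0.2031] az -9.11 zt [ 0.006 -0.005 -1.   ] F [ 0.3  0.6 -0.1] w 0.0349 q7 -0.3
```

View pics/s7c.png

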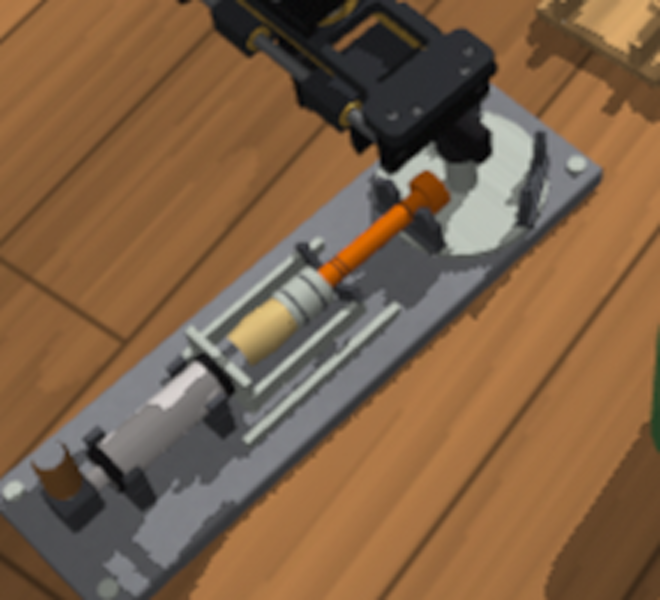

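View pics/w7.png

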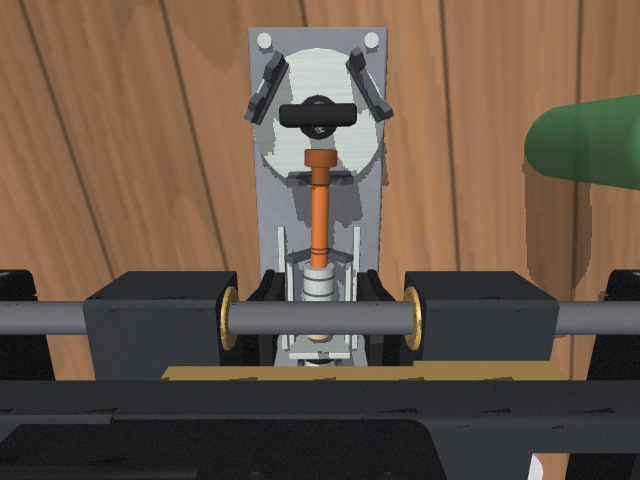

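The brush now lies in the jaw and the yoke, let go. Checking its position against the seat and locating the pull knob.

```bash
python3 - <<'E'
from h import *
a=np.radians(-98.9); d=np.array([np.cos(a),np.sin(a)]);n=np.array([-d[1],d[0]]);o=np.array([.4955,-.0951])
def loc(c,u,v,z): w=onz(c,u,v,z)[:2]-o; return np.round([w@d,w@n],4)
c=load('w7')
print('knob mid',loc(c,320.5,160,.064),'knob front',loc(c,320.5,168,.064),'ferrule start',loc(c,318.5,267,.06),'notch jaw',loc(c,319.5,175,.066),'bar',loc(c,317.7,115,.106))
t=load('top0');
# pull knob: brown in top0 crop (738,220)
cv2.imwrite('pics/pk.png',cv2.resize(t['frame'][270:325,465:520,::-1],(550,550),interpolation=cv2.INTER_CUBIC))
s=load('scene0');cv2.imwrite('pics/pks.png',cv2.resize(s['frame'][335:395,125:185,::-1],(600,600),interpolation=cv2.INTER_CUBIC))
E
```

```text
knob mid [-0.1188  0.0024] knob front [-0.1125  0.0024] ferrule start [-0.0271  0.0004] notch jaw [-0.1071  0.0016] bar [-0.1499  0.0005]
```

View pics/pk.png

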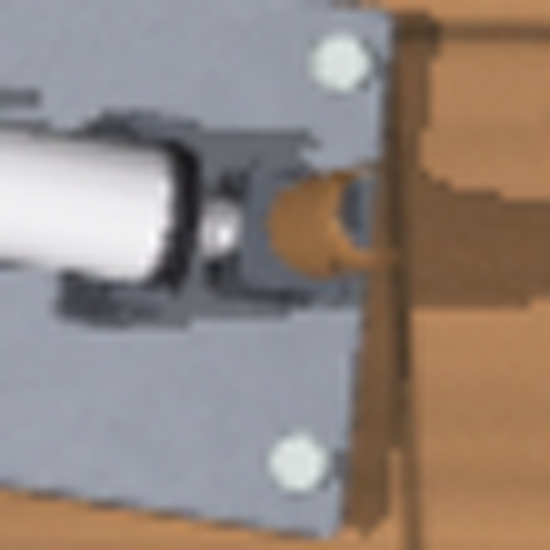

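View pics/pks.png

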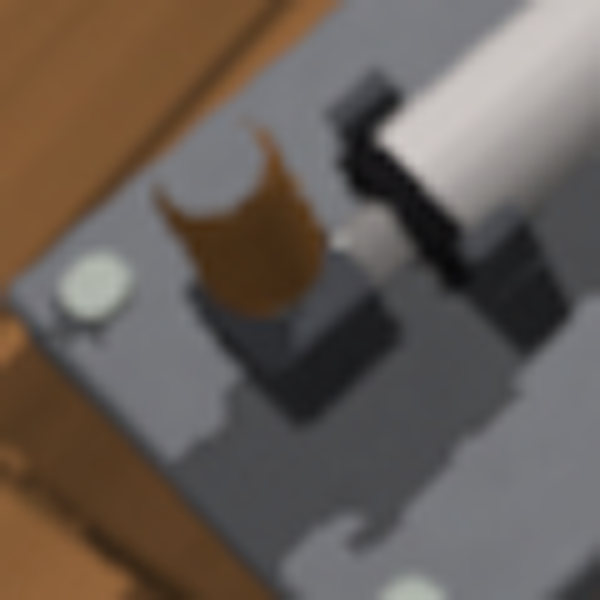

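```bash
python3 - <<'E'
from h import *
a=np.radians(-98.9); d=np.array([np.cos(a),np.sin(a)]);n=np.array([-d[1],d[0]]);o=np.array([.4955,-.0951])
t=load('top0');s=load('scene0')
def lt(x,y,z): w=onz(t,465+x/10-.45,270+y/10-.45,z)[:2];q=w-o; return np.round([*w,q@d,q@n],4)
def ls(x,y,z): w=onz(s,125+x/10-.45,335+y/10-.45,z)[:2];q=w-o; return np.round([*w,q@d,q@n],4)
print('top disc',lt(380,215,.112),'bottom left edge',lt(267,225,.070),'block left',lt(240,225,.063),'mouth',lt(188,205,.05))
print('scene disc',ls(200,153,.112),ls(152,188,.112),ls(248,118,.112),'block corner',ls(398,325,.063),ls(300,425,.045))
print('bottom right edge', ls(325,240,.07))
E
```

```text
top disc [ 4.686e-01 -2.648e-01  1.718e-01 -3.000e-04] bottom left edge [ 0.4699 -0.2553  0.1622 -0.0005] block left [ 0.4704 -0.2518  0.1586 -0.0005] mouth [ 0.4758 -0.2449  0.151   0.0037]
scene disc [ 0.4664 -0.2633  0.1707 -0.0027] [ 0.4641 -0.2725  0.1801 -0.0035] [ 0.4687 -0.2542  0.1613 -0.0019] block corner [ 0.4922 -0.258   0.1615  0.022 ] [ 0.4823 -0.2779  0.1826  0.0152]
bottom right edge [ 0.4743 -0.2548  0.161   0.0037]
```

Seat check: the brush is at about -2 to -4 mm along and under 2.5 mm across, which is fine. The pull knob is at tester x ≈ 0.172. I'll grip it across the pull line.

Emit:
{"fn": "arm_command", "kwargs": {"commands": [[[0,0,0,0,0.0468,0,80],[0,0,0,0,0.0468,0,80],[0,0,0,0,0.0468,0,80],[0,0,0,0,0.0468,0,80],[0,0,0,-0.0013,0.0468,0,80],[0,0,0,0,0,0.03,80],[0,0,0,0,0,0,80],[0,0,0,0,0,0,80]]]}}

```text
time: 18.6
ee_pos: [0.4672, -0.2646, 0.17]
eef_rot: [0.997, -0.079, -0.0, 0.001]
ft_force: [-0.4, -0.1, 0.3]
width: 0.0694
```

```bash
python3 -c "
from h import *
go([.4686,-.2652,.087]);c=grab('wrist','w8');s=grab('scene','s8')
cv2.imwrite('pics/s8c.png',cv2.resize(s['frame'][280:430,80:280,::-1],None,fx=3,fy=3,interpolation=cv2.INTER_CUBIC))"
```

```text
t 18.6 p [ 0.4672 -0.2646  0.17  ] az -9.04 zt [-0.    -0.002 -1.   ] F [-0.4 -0.1  0.3] w 0.0694 q7 0.12
shift [0.0015 0.0002 0.083 ]
```

View pics/w8.png

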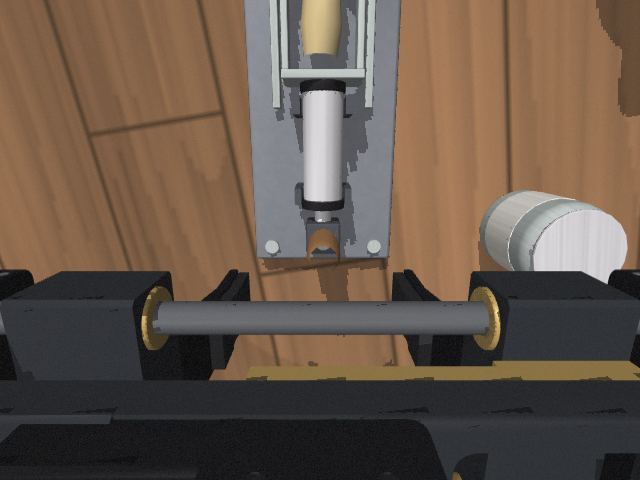

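View pics/s8c.png

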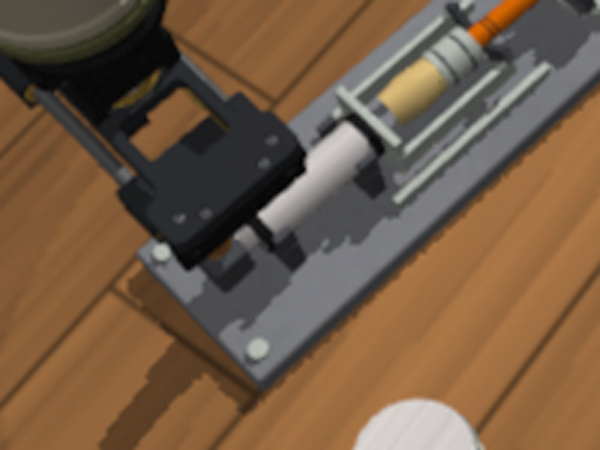

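```bash
python3 - <<'E'
from h import *
c=load('w8');s,R=st();p=s['ee_pos']
for q,z in [((322.5,229),.07),((307,258),.112),((338,258),.112),((322.5,258),.112)]: print(q,np.round(R.T@(onz(c,*q,z)-p),4))
E
```

```text
t 18.7 p [ 0.4675 -0.2649  0.1705] az -9.05 zt [ 0.001 -0.003 -1.   ] F [ 0.7 -0.6 -0.6] w 0.0698 q7 0.12
(322.5, 229) [ 0.0017 -0.0104  0.1005]
(307, 258) [-0.0081 -0.0017  0.0585]
(338, 258) [ 0.0112 -0.0018  0.0585]
(322.5, 258) [ 0.0015 -0.0018  0.0585]
```

Emit:
{"fn": "arm_command", "kwargs": {"commands": [[[0,0,0,0.0015,0,0.025,80],[0,0,0,0,0,0.035,80],[0,0,0,0,0,0.018,80],[0,0,0,0,0,0.005,80],[0,0,0,0,0,0,20],[0,0,0,0,0,0,0],[0,0,0,0,0,0,0],[0,0,0,0,0,0,0],[0,0,0,0,0,0,0],[0,0,0,0,0,0,0],[0,0,0,0,0,0,0]]], "newtons": 50}}

```text
time: 20.08
ee_pos: [0.4687, -0.266, 0.0867]
eef_rot: [0.997, -0.08, 0.0, 0.002]
ft_force: [2.2, -1.3, -2.1]
width: 0.0207
```

```bash
python3 -c "
from h import *
st()"
```

```text
t 20.07 p [ 0.4687 -0.266   0.0867] az -9.12 zt [ 0.001 -0.003 -1.   ] F [ 2.2 -1.3 -2.1] w 0.0207 q7 0.06
```

Gripped (opening 20.7 mm). Pulling gently, in stages.

Emit:
{"fn": "arm_command", "kwargs": {"commands": [[[0,0,0,0,0.003,0,0],[0,0,0,0,0.004,0,0],[0,0,0,0,0.004,0,0],[0,0,0,0,0.004,0,0],[0,0,0,0,0.004,0,0],[0,0,0,0,0.004,0,0],[0,0,0,0,0.004,0,0],[0,0,0,0,0.004,0,0],[0,0,0,0,0.004,0,0],[0,0,0,0,0.004,0,0],[0,0,0,0,0.003,0,0],[0,0,0,0,0.002,0,0],[0,0,0,0,0,0,0],[0,0,0,0,0,0,0]]]}}

```text
time: 21.82
ee_pos: [0.4621, -0.308, 0.0866]
eef_rot: [0.997, -0.079, 0.0, 0.0]
ft_force: [5.3, 4.2, -1.7]
width: 0.0209
```

```bash
python3 -c "
from h import *
s,R=st(); d=np.array([-.1547,-.988,0]);print('moved',(s['ee_pos']-np.array([.4687,-.266,.0867]))@d,'F.d',s['ft_force']@d)
c=grab('wrist','w9')
cv2.imwrite('pics/w9c.png',cv2.resize(c['frame'][0:270,220:420,::-1],None,fx=2.2,fy=2.2,interpolation=cv2.INTER_CUBIC))"
```

```text
t 21.82 p [ 0.4621 -0.308   0.0866] az -9.06 zt [ 0.001 -0.001 -1.   ] F [ 5.3  4.2 -1.7] w 0.0209 q7 0.13
moved 0.042516045943837795 F.d -4.978553997308371
```

View pics/w9c.png

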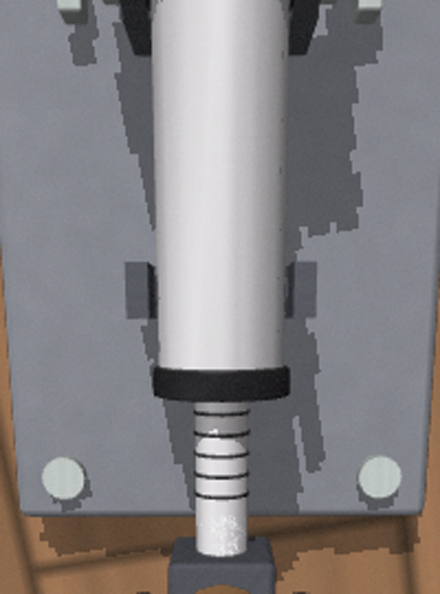

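Five thin rings are showing below the tube's mouth (crop, rows 412–495), which agrees with 42.5 mm moved less about 14 mm of slack, so roughly 28 mm. About 23 mm more to go.

Emit:
{"fn": "arm_command", "kwargs": {"commands": [[[0,0,0,0.001,0.003,0,0],[0,0,0,0,0.004,0,0],[0,0,0,0,0.004,0,0],[0,0,0,0,0.004,0,0],[0,0,0,0,0.004,0,0],[0,0,0,0,0.003,0,0],[0,0,0,0,0.0015,0,0],[0,0,0,0,0,0,0],[0,0,0,0,0,0,0]]]}}

```text
time: 23.0
ee_pos: [0.4588, -0.33, 0.0865]
eef_rot: [0.997, -0.079, -0.001, -0.0]
ft_force: [2.1, 10.7, 3.2]
width: 0.0209
```

```bash
python3 -c "
from h import *
s,R=st(); d=np.array([-.1547,-.988,0]);print('moved',(s['ee_pos']-np.array([.4687,-.266,.0867]))@d,'F.d',s['ft_force']@d)
c=grab('wrist','w10')
cv2.imwrite('pics/w10c.png',cv2.resize(c['frame'][0:270,220:420,::-1],None,fx=2.2,fy=2.2,interpolation=cv2.INTER_CUBIC))"
```

```text
t 23.0 p [ 0.4588 -0.33    0.0865] az -9.02 zt [-0.001  0.001 -1.   ] F [ 2.1 10.7  3.2] w 0.0209 q7 0.16
moved 0.06475287346992506 F.d -10.88036722538581
```

View pics/w10c.png

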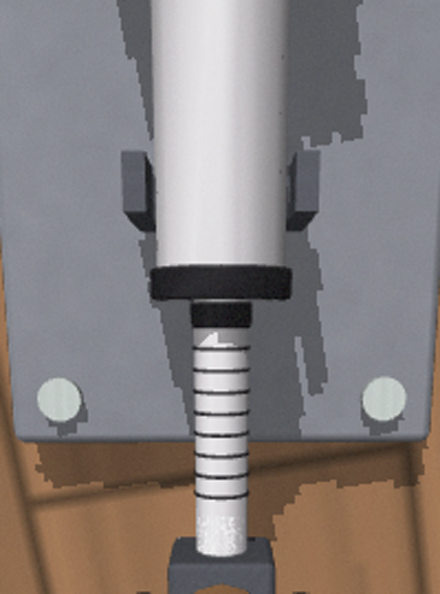

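The broad ring (crop rows 302–327) is wholly clear of the tube's mouth (row 299), with about 1 mm to spare. So the plunger is at about 51 mm, matching 64.75 − 14 mm and 10.9 N. Holding 1.6 s.

Emit:
{"fn": "arm_command", "kwargs": {"commands": [[[0,0,0,0,0,0,0],[0,0,0,0,0,0,0],[0,0,0,0,0,0,0],[0,0,0,0,0,0,0],[0,0,0,0,0,0,0],[0,0,0,0,0,0,0],[0,0,0,0,0,0,0],[0,0,0,0,0,0,0],[0,0,0,0,0,0,0],[0,0,0,0,0,0,0],[0,0,0,0,0,0,0],[0,0,0,0,0,0,0],[0,0,0,0,0,0,0]]]}}

```text
time: 24.68
ee_pos: [0.4587, -0.33, 0.0865]
eef_rot: [0.997, -0.079, -0.001, -0.0]
ft_force: [2.3, 9.1, 2.7]
width: 0.0206
```

```bash
python3 -c "
from h import *
s,R=st(); d=np.array([-.1547,-.988,0]);print('moved',(s['ee_pos']-np.array([.4687,-.266,.0867]))@d,'F.d',s['ft_force']@d)
c=grab('scene','s10')
cv2.imwrite('pics/s10c.png',cv2.resize(c['frame'][200:430,80:350,::-1],None,fx=2.6,fy=2.6,interpolation=cv2.INTER_CUBIC))"
```

```text
t 24.68 p [ 0.4587 -0.33    0.0865] az -9.02 zt [-0.001  0.001 -1.   ] F [2.3 9.1 2.7] w 0.0206 q7 0.16
moved 0.0648082509424677 F.d -9.375076443062
```

View pics/s10c.png

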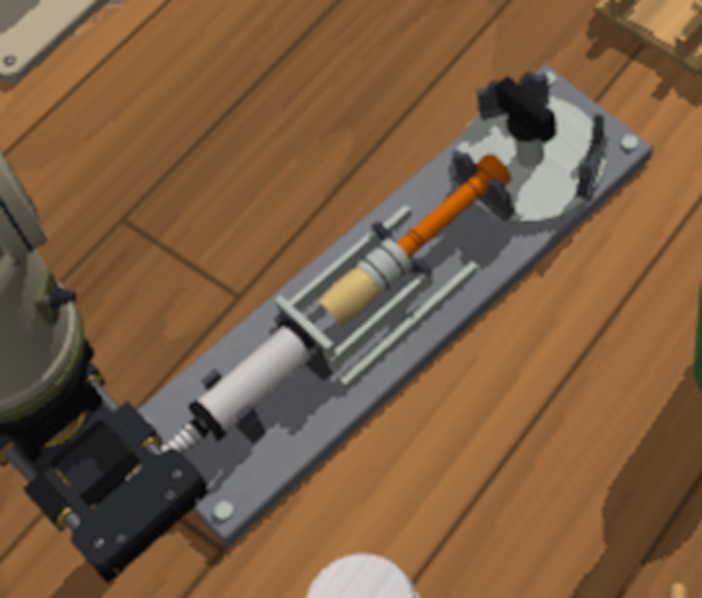

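The scene view shows the brush taut, jaw to yoke, and the turret still square. Easing the knob home slowly.

Emit:
{"fn": "arm_command", "kwargs": {"commands": [[[0,0,0,0,-0.003,0,0],[0,0,0,0,-0.004,0,0],[0,0,0,0,-0.004,0,0],[0,0,0,0,-0.004,0,0],[0,0,0,0,-0.004,0,0],[0,0,0,0,-0.004,0,0],[0,0,0,0,-0.004,0,0],[0,0,0,0,-0.004,0,0],[0,0,0,0,-0.004,0,0],[0,0,0,0,-0.004,0,0],[0,0,0,0,-0.004,0,0],[0,0,0,0,-0.004,0,0],[0,0,0,-0.001,-0.004,0,0],[0,0,0,0,-0.003,0,0],[0,0,0,0,-0.003,0,0],[0,0,0,0,-0.003,0,0],[0,0,0,0,-0.003,0,0],[0,0,0,0,-0.002,0,0],[0,0,0,0,0,0,0],[0,0,0,0,0,0,0]]]}}

```text
time: 27.22
ee_pos: [0.4683, -0.2683, 0.0867]
eef_rot: [0.997, -0.08, 0.0, 0.001]
ft_force: [5.0, -0.7, -2.0]
width: 0.0206
```

```bash
python3 -c "
from h import *
s,R=st(); d=np.array([-.1547,-.988,0]);print('moved',(s['ee_pos']-np.array([.4687,-.266,.0867]))@d,'F.d',s['ft_force']@d)
c=grab('wrist','w11')
cv2.imwrite('pics/w11c.png',cv2.resize(c['frame'][0:270,220:420,::-1],None,fx=2.2,fy=2.2,interpolation=cv2.INTER_CUBIC))"
```

```text
t 27.23 p [ 0.4683 -0.2683  0.0867] az -9.12 zt [ 0.001 -0.003 -1.   ] F [ 5.  -0.7 -2. ] w 0.0206 q7 0.06
moved 0.0023200704343547002 F.d -0.06080385679077061
```

View pics/w11c.png

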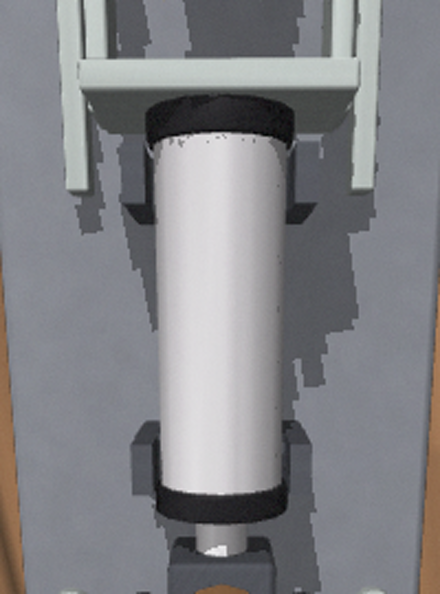

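Emit:
{"fn": "arm_command", "kwargs": {"commands": [[[0,0,0,0.001,-0.0015,0,0],[0,0,0,0,-0.001,0,0],[0,0,0,0,0,0,0],[0,0,0,0,0,0,0],[0,0,0,0,0,0,30],[0,0,0,0,0,0,60],[0,0,0,0,0,0,80],[0,0,0,0,0,0,80],[0,0,0,0,0,0,80],[0,0,0,0,0,-0.02,80],[0,0,0,0,0,-0.05,80],[0,0,0,0,0,-0.05,80],[0,0,0,0,0,-0.03,80],[0,0,0,0,0,0,80]]]}}

```text
time: 29.02
ee_pos: [0.4707, -0.2659, 0.2404]
eef_rot: [0.997, -0.079, 0.002, 0.003]
ft_force: [0.3, 0.0, -0.6]
width: 0.0695
```

```bash
python3 -c "
from h import *
st()
grab('wrist','w12');c=grab('scene','s12')
cv2.imwrite('pics/s12c.png',cv2.resize(c['frame'][200:430,80:350,::-1],None,fx=2.6,fy=2.6,interpolation=cv2.INTER_CUBIC))"
```

```text
t 29.02 p [ 0.4707 -0.2659  0.2404] az -9.11 zt [ 0.004 -0.006 -1.   ] F [ 0.3  0.  -0.6] w 0.0695 q7 0.15
```

View pics/w12.png

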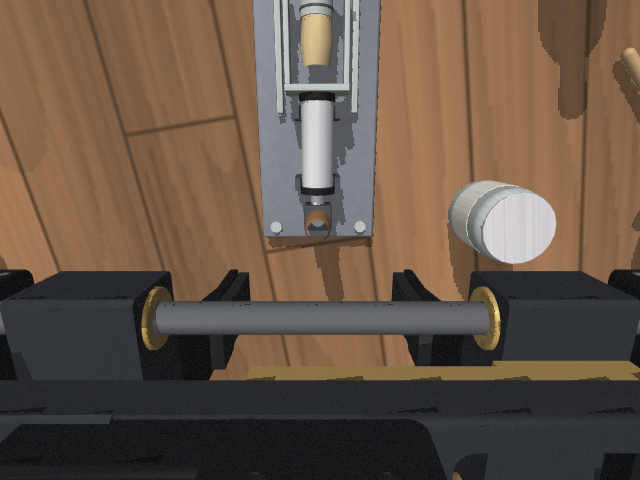

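View pics/s12c.png

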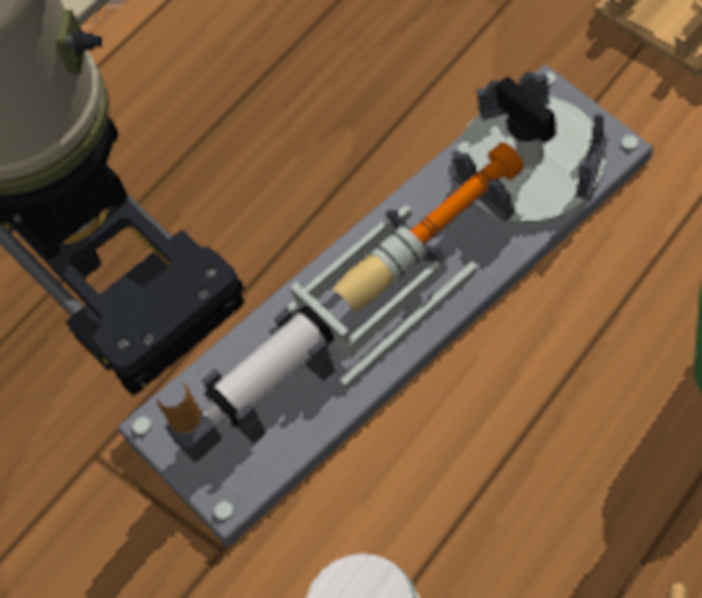

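```bash
python3 - <<'E'
from h import *
a=np.radians(-98.9); d=np.array([np.cos(a),np.sin(a)]);n=np.array([-d[1],d[0]]);o=np.array([.4955,-.0951])
s=load('s12')
def L(c,x,y,z): q=onz(c,80+x/2.6-.3,200+y/2.6-.3,z)[:2]-o; return np.round([q@d,q@n],4)
print('knob front',L(s,492,172,.055),'ferrule start',L(s,419,233,.055))
c0=load('scene0');print('scene diff of gauge end, before/after crop')
A=np.hstack([cv2.resize(c['frame'][325:405,130:210,::-1],(390,390),interpolation=cv2.INTER_CUBIC) for c in (c0,s)]);cv2.imwrite('pics/cmp.png',A)
E
```

```text
knob front [-0.11    0.0031] ferrule start [-0.037   0.0015]
scene diff of gauge end, before/after crop
```

View pics/cmp.png

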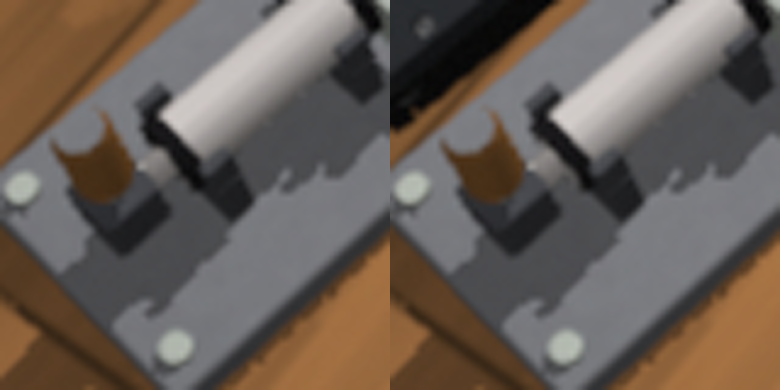

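The gauge end looks the same as at the start (left before, right now), so the knob is home. The brush slid back a little with the yoke, so I'll check its seat from above, in the view used before.

Emit:
{"fn": "arm_command", "kwargs": {"commands": [[[0,0,0,0,-0.0468,0,80],[0,0,0,0,-0.0468,0,80],[0,0,0,0,-0.0468,0,80],[0,0,0,0,-0.0468,0,80],[0,0,0,0,-0.0468,0,80],[0,0,0,0,0,0,80],[0,0,0,0,0,0,80]]]}}

```text
time: 30.0
ee_pos: [0.506, -0.0353, 0.2353]
eef_rot: [0.997, -0.08, -0.001, 0.001]
ft_force: [-0.6, 0.3, -0.2]
width: 0.0697
```

```bash
python3 - <<'E'
from h import *
st();c=grab('wrist','w13');grab('scene','s13')
cv2.imwrite('pics/w13c.png',cv2.resize(c['frame'][60:320,230:410,::-1],None,fx=2.2,fy=2.2,interpolation=cv2.INTER_CUBIC))
E
```

```text
t 30.0 p [ 0.506  -0.0353  0.2353] az -9.14 zt [-0.001 -0.003 -1.   ] F [-0.6  0.3 -0.2] w 0.0697 q7 -0.28
```

View pics/w13c.png

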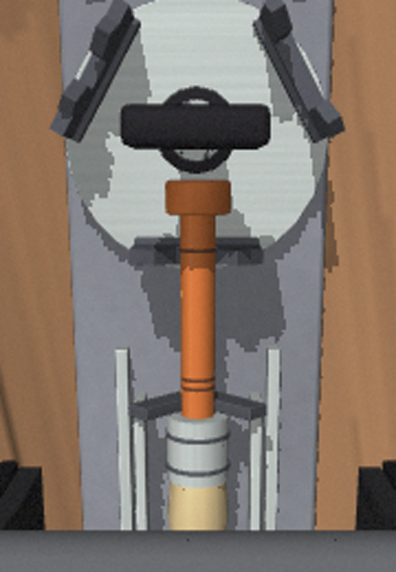

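View pics/s13.png

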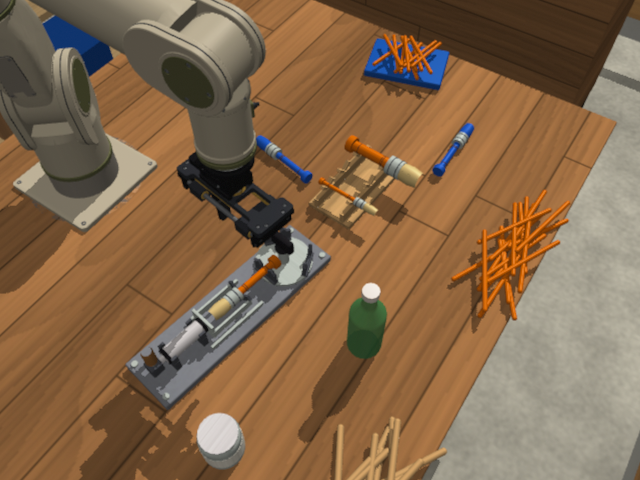

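```bash
python3 - <<'E'
from h import *
a=np.radians(-98.9); d=np.array([np.cos(a),np.sin(a)]);n=np.array([-d[1],d[0]]);o=np.array([.4955,-.0951])
c=load('w13')
def L(x,y,z): q=onz(c,230+x/2.2-.3,60+y/2.2-.3,z)[:2]-o; return np.round([q@d,q@n],4)
print('knob front (-44)',L(198,213,.062),'back(-58)',L(198,182,.062),'ferrule start(+44)',L(198,420,.062),'jaw top',L(198,241,.066),'plate',L(200,405,.05),'bar',L(195,126,.106),L(122,126,.106),L(270,126,.106))
E
```

```text
knob front (-44) [-0.1193  0.0012] back(-58) [-0.1315  0.0012] ferrule start(+44) [-0.0314  0.0008] jaw top [-0.1084  0.0011] plate [-0.0347  0.0017] bar [-0.1501  0.0004] [-0.1501 -0.0246] [-0.15    0.0261]
```

```bash
python3 -c "
from h import *
print(close_job())"
```

```text
the job is handed in; nothing more can be done
None
```

The pull test on the middle orange brush is done and handed in at about 30 s of the 72 s. The hand-in itself gives no verdict.

- **Turret and brush:** I turned the turret about 35° clockwise so the 18 mm notch faces the gauge. I then laid the brush in the notch and yoke, bristles towards the gauge, and let go.
- **Pull:** I drew the knob until the broad ring had just come clear and held it there for about 1.8 s. The knob had travelled about 65 mm. Taking off the nominal 14 mm of yoke travel puts the plunger near 51 mm, and the force read 9.4 to 10.9 N. I then eased it home at about 30 mm/s and released it.

**Last checks:**
- The turret is within about 0.2° of facing the gauge.
- The gauge end looks the same as in the first picture, so the knob is home.
- The rack brushes, bottle and tin look unmoved by eye; I did not measure them.
- The gripper is open and clear of everything.
- After the knob went home, the brush slid back with the yoke. From above it measures about 8 mm off its seat along the pull line and 1 mm across, inside the 13 mm and 6 mm limits.

**What went wrong or disagreed:**
- My first tool turn ran joint 7 to its 2.6 rad limit. The turn fell about 11° short, and I corrected it once the arm was over the turret.
- A rough scene-view reading of the brush's position did not agree with itself (66 to 81 mm behind the tester origin). I relied on the wrist-camera measurement instead.

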